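# Set out support blocks from a lidded case along a welding fence

## Robot

A 6-joint arm with a two-finger parallel gripper is mounted at the origin on the work surface. World frame = base frame: x ahead of the robot, y to its left, z up, the work surface at z = 0. Lengths are in m, angles in rad, forces in N, time in s.
With the tool pointing down it reaches from about 0.3 to 0.775 m from the base axis. Payload 14.6 kg.
Tool frame: the origin (TCP) lies on the centre line of the jaws, within the pads' length; the fingertips stand 19 mm ahead of it and the grasp point (between the pads) is the TCP; z points along the fingers, y is the line along which they close (so a half turn about z gives the same grasp; the last joint's range is limited). The gripper opens to 94 mm and grips with 3 to 60 N. Pads are 16 mm wide; open, the fingers measure 119 mm over their backs; the gripper's body (75 mm by 177 mm) begins 78 mm behind the grasp point.
Start: joints at [1.18, 0.3, 1.521, -0, 1.321, -0.067], TCP at [0.175, 0.521, 0.224] pointing down, gripper open.
Joint ranges: [-3.03, 3.03], [-0.79, 2.21], [0.23, 2.52], [-1.04, 4.18], [0, 3.07], [-2.55, 2.55]. Speed limits (rad/s): [2.22, 2.22, 2.57, 3.14, 3.14, 3.14].

## Interface

Orientations are given as [roll, pitch, yaw] about the fixed x, y, z axes, in that order (R = Rz(yaw) Ry(pitch) Rx(roll)).
In Python, from station import get_obs, camera, workorder gives the robot as it stands.
- The arm moves only by the tool play_rows, never from a script. Its argument "motion" is a list that holds one entry, the list of rows, each a list of 7 numbers: the shift along the tool's x, y, z as a fraction of full scale, then the turn, a rotation vector about the tool's x, y, z as a fraction of full scale, then the opening, from -1 (shut) to 1 (fully open). In form: [[[x, y, z, ax, ay, az, grip], ...]]. A call has 1 to 10 rows; each row is the pose to reach, as a shift and turn from the pose commanded when the call began, along the tool's axes at that moment, turning the shorter way round; what a row does not reach only later rows make up. Full scale, the value 1, is 0.25 m for a shift and 2 pi rad for a turn. A row lasts 1/10 s, in which the tool goes at most 50 mm and 8.59 degrees, less where a joint would pass 70% of its speed; a pose out of reach is approached as far as the arm can. A call with a number of a shift or a turn outside -1 to 1 is refused whole. A call with a gripper value outside its range is refused whole. The fingers move at their own pace and stop on an object; "grip_force" is the grip in N (left out, the last holds). Time passes only in rows, so rows that repeat a pose let the fingers close. It gives the time, the measured TCP pose, the force, the opening and the grip force at its end, in the units of the state.
- get_obs(): the state, without advancing time (a new reading comes with each control period).
- camera(name): name is "side" or "top" or "wrist"; returns a dict with "frame" (384x512x3 uint8, red, green, blue), "z_map" (384x512 float32, m along the optical axis (not along the pixel's ray), 0 where there is no reading), "camera_matrix" (3x3 intrinsics, pixels), "D" ([k1, k2, p1, p2, k3] as OpenCV has them; the pictures are not rectified), "T" (4x4, takes a point from camera to world coordinates); the wrist camera has in their place "T_tool_cam" (4x4, takes a point from camera to tool coordinates, whose origin is the TCP and whose axes are the flange's). Camera axes: x right, y up, looking along -z (the intrinsics and any distortion apply to the point x, -y, -z); pixel columns grow to the right and rows downward; lengths in m; the calibration is good to about 2 mm. A picture is of the moment at which its call begins: read the wrist's pose just before it.
- workorder.hand_in(): hands the job in; it is judged then, once.
The state is a dict: "time_s": time; "qpos": joint angles; "joint_vel": joint speeds; "tau": joint torques, N m; "ee_pos": TCP position; "eef_rot": TCP orientation; "force": force on the tool from outside, world axes, zero at the start; "moment": the same for the moment, N m; "grip_width": finger opening in m; "grip_force": force on a finger pad.
Only numpy, scipy, OpenCV 4.12 (cv2) and the standard library are available. Lean on these libraries where they do the work, as an engineer would, in place of code of your own. Each camera call takes 0.05 s, during which the arm holds its last target. There are 200 camera calls.

## Task

Raise the lid of the blue case by its red handle until it rests open on its stop, then take every setup block out of the case and lay them on the steel fixture plate as an even row: one block centred on each line, starting at the yellow line and leaving no line empty in between, each block lying along its line with its end pushed flush against the red fence. With the row finished and the lid still open, lower the lid to fully closed; leave the paste tin, hammer and magnet where they are.

Things in the scene. Friction and masses are not known exactly. Their poses are not given: they have to be found in the camera images.
- case: fixed blue case, 104 deep (x) x 292 wide (y), 68 high shut, left or right of centre. Origin: centre of underside; -x is its front. Rim 24 above the bench; grey insert, top at 22, with four pockets centred at y = +105, +35, -35, -105, each 80 (x) x 46 (y), floor at z = 6: a block's top is at 46
- lid (a joint): angle of the blue hood lid, rad: 0 closed, 1.85 open against its stop. The lid weighs 0.4 kg; let go, it falls shut (slowed by a damper) below about 1.0 rad and falls open onto the stop above about 1.2. Open, it leans back behind the tray: its edge 130, the handle 170 above the bench
- lid_handle (a point): middle of the lid's red bar handle: round, 12 thick, 110 long along the case's y, 50 off the hood's front face, 46 above the bench when shut. It swings with the lid about the hinge at radius 156 and ends on top of the open lid, some 170 above the bench. It can be pinched from above and turns between the fingers
- lid_hinge (a point): middle of the hinge line, which runs along the case's y at its far (+x) rim, 52 behind the case's origin, 24 above the bench. With the lid shut the handle is 154 in front of it (case -x) and 22 above it; opening carries it up and over towards +x
- plate: fixed steel plate, 180 (x) x 324 (y) x 12 thick, left or right of centre. Origin: centre of underside. A red fence, 20 thick, 14 high above the plate, runs along its far (+x) edge, face at x = +70; red side strips, 14 high, inner faces at y = +-150. Four painted lines along x: broad yellow at y = +105, white at +35, -35, -105. Black discs are paint
- st0 (a point): point 20 above the plate's top, over line 0 (yellow, the first), where the centre of a block belongs when its end is flush with the fence (35 in front of the fence's face); x axis along the line towards the fence
- st1 (a point): point 20 above the plate's top, over line 1 (white, number 1 from the yellow one), where the centre of a block belongs when its end is flush with the fence (35 in front of the fence's face); x axis along the line towards the fence
- st2 (a point): point 20 above the plate's top, over line 2 (white, number 2 from the yellow one), where the centre of a block belongs when its end is flush with the fence (35 in front of the fence's face); x axis along the line towards the fence
- st3 (a point): point 20 above the plate's top, over line 3 (white, number 3 from the yellow one), where the centre of a block belongs when its end is flush with the fence (35 in front of the fence's face); x axis along the line towards the fence
- block_a: bare aluminium block, 70 long (its x) x 40 x 40, 0.2 to 0.4 kg, alike either way round and on any of its four long faces; black discs are paint. Origin: its centre. Starts lying in a pocket of the case, long side along the case's x; may be absent (those present all start in the case)
- block_b: bare aluminium block, 70 long (its x) x 40 x 40, 0.2 to 0.4 kg, alike either way round and on any of its four long faces; black discs are paint. Origin: its centre. Starts lying in a pocket of the case, long side along the case's x; may be absent (those present all start in the case)
- block_c: bare aluminium block, 70 long (its x) x 40 x 40, 0.2 to 0.4 kg, alike either way round and on any of its four long faces; black discs are paint. Origin: its centre. Starts lying in a pocket of the case, long side along the case's x; may be absent (those present all start in the case)
- block_d: bare aluminium block, 70 long (its x) x 40 x 40, 0.2 to 0.4 kg, alike either way round and on any of its four long faces; black discs are paint. Origin: its centre. Starts lying in a pocket of the case, long side along the case's x; may be absent (those present all start in the case)
- paste_tin: bystander: green tin 72 across, 85 high, standing beyond the work; origin centre of its underside; leave alone
- hammer: bystander: hammer lying on the bench beyond the work; leave alone
- magnet: bystander: red square welding magnet 94 x 94 x 18 lying on the bench beyond the work; origin centre of its underside; leave alone

How it is judged:
On the way, in this order (a step that is already met when the one before it is completed fails the run):
1. the lid rests open on its stop (value of joint lid above 1.77 rad), for 0.5 s.
2. all blocks lie in the even row on the plate, while the lid is still open (angle between the x axis of each of block_a, block_b, block_c, block_d and the x axis of plate, either way round below 0.09 rad and z of block_a in the frame of plate between 0.027 and 0.037 m and ((x of block_a in the frame of st0 between -0.005 and 0.004 m and y of block_a in the frame of st0 between -0.007 and 0.007 m) or (x of block_a in the frame of st1 between -0.005 and 0.004 m and y of block_a in the frame of st1 between -0.007 and 0.007 m and horizontal distance between any of block_b, block_c, block_d and st0 below 0.01 m) or (x of block_a in the frame of st2 between -0.005 and 0.004 m and y of block_a in the frame of st2 between -0.007 and 0.007 m and horizontal distance between any of block_b, block_c, block_d and st1 below 0.01 m) or (x of block_a in the frame of st3 between -0.005 and 0.004 m and y of block_a in the frame of st3 between -0.007 and 0.007 m and horizontal distance between any of block_b, block_c, block_d and st2 below 0.01 m)) and z of block_b in the frame of plate between 0.027 and 0.037 m and ((x of block_b in the frame of st0 between -0.005 and 0.004 m and y of block_b in the frame of st0 between -0.007 and 0.007 m) or (x of block_b in the frame of st1 between -0.005 and 0.004 m and y of block_b in the frame of st1 between -0.007 and 0.007 m and horizontal distance between any of block_a, block_c, block_d and st0 below 0.01 m) or (x of block_b in the frame of st2 between -0.005 and 0.004 m and y of block_b in the frame of st2 between -0.007 and 0.007 m and horizontal distance between any of block_a, block_c, block_d and st1 below 0.01 m) or (x of block_b in the frame of st3 between -0.005 and 0.004 m and y of block_b in the frame of st3 between -0.007 and 0.007 m and horizontal distance between any of block_a, block_c, block_d and st2 below 0.01 m)) and z of block_c in the frame of plate between 0.027 and 0.037 m and ((x of block_c in the frame of st0 between -0.005 and 0.004 m and y of block_c in the frame of st0 between -0.007 and 0.007 m) or (x of block_c in the frame of st1 between -0.005 and 0.004 m and y of block_c in the frame of st1 between -0.007 and 0.007 m and horizontal distance between any of block_a, block_b, block_d and st0 below 0.01 m) or (x of block_c in the frame of st2 between -0.005 and 0.004 m and y of block_c in the frame of st2 between -0.007 and 0.007 m and horizontal distance between any of block_a, block_b, block_d and st1 below 0.01 m) or (x of block_c in the frame of st3 between -0.005 and 0.004 m and y of block_c in the frame of st3 between -0.007 and 0.007 m and horizontal distance between any of block_a, block_b, block_d and st2 below 0.01 m)) and z of block_d in the frame of plate between 0.027 and 0.037 m and ((x of block_d in the frame of st0 between -0.005 and 0.004 m and y of block_d in the frame of st0 between -0.007 and 0.007 m) or (x of block_d in the frame of st1 between -0.005 and 0.004 m and y of block_d in the frame of st1 between -0.007 and 0.007 m and horizontal distance between any of block_a, block_b, block_c and st0 below 0.01 m) or (x of block_d in the frame of st2 between -0.005 and 0.004 m and y of block_d in the frame of st2 between -0.007 and 0.007 m and horizontal distance between any of block_a, block_b, block_c and st1 below 0.01 m) or (x of block_d in the frame of st3 between -0.005 and 0.004 m and y of block_d in the frame of st3 between -0.007 and 0.007 m and horizontal distance between any of block_a, block_b, block_c and st2 below 0.01 m)) and linear speed of each of block_a, block_b, block_c, block_d below 0.02 m/s and value of joint lid above 1.5 rad), for 0.2 s.
At the end, for the whole second after the job is handed in: lid shut (under 0.06 rad); all blocks at rest, flat on the plate, along their lines (0.09 rad), centred on them within 7 mm, ends within 5 mm of the fence, filling the lines from the yellow one on without an empty line between (angle between the x axis of each of block_a, block_b, block_c, block_d and the x axis of plate, either way round below 0.09 rad and z of block_a in the frame of plate between 0.027 and 0.037 m and ((x of block_a in the frame of st0 between -0.005 and 0.004 m and y of block_a in the frame of st0 between -0.007 and 0.007 m) or (x of block_a in the frame of st1 between -0.005 and 0.004 m and y of block_a in the frame of st1 between -0.007 and 0.007 m and horizontal distance between any of block_b, block_c, block_d and st0 below 0.01 m) or (x of block_a in the frame of st2 between -0.005 and 0.004 m and y of block_a in the frame of st2 between -0.007 and 0.007 m and horizontal distance between any of block_b, block_c, block_d and st1 below 0.01 m) or (x of block_a in the frame of st3 between -0.005 and 0.004 m and y of block_a in the frame of st3 between -0.007 and 0.007 m and horizontal distance between any of block_b, block_c, block_d and st2 below 0.01 m)) and z of block_b in the frame of plate between 0.027 and 0.037 m and ((x of block_b in the frame of st0 between -0.005 and 0.004 m and y of block_b in the frame of st0 between -0.007 and 0.007 m) or (x of block_b in the frame of st1 between -0.005 and 0.004 m and y of block_b in the frame of st1 between -0.007 and 0.007 m and horizontal distance between any of block_a, block_c, block_d and st0 below 0.01 m) or (x of block_b in the frame of st2 between -0.005 and 0.004 m and y of block_b in the frame of st2 between -0.007 and 0.007 m and horizontal distance between any of block_a, block_c, block_d and st1 below 0.01 m) or (x of block_b in the frame of st3 between -0.005 and 0.004 m and y of block_b in the frame of st3 between -0.007 and 0.007 m and horizontal distance between any of block_a, block_c, block_d and st2 below 0.01 m)) and z of block_c in the frame of plate between 0.027 and 0.037 m and ((x of block_c in the frame of st0 between -0.005 and 0.004 m and y of block_c in the frame of st0 between -0.007 and 0.007 m) or (x of block_c in the frame of st1 between -0.005 and 0.004 m and y of block_c in the frame of st1 between -0.007 and 0.007 m and horizontal distance between any of block_a, block_b, block_d and st0 below 0.01 m) or (x of block_c in the frame of st2 between -0.005 and 0.004 m and y of block_c in the frame of st2 between -0.007 and 0.007 m and horizontal distance between any of block_a, block_b, block_d and st1 below 0.01 m) or (x of block_c in the frame of st3 between -0.005 and 0.004 m and y of block_c in the frame of st3 between -0.007 and 0.007 m and horizontal distance between any of block_a, block_b, block_d and st2 below 0.01 m)) and z of block_d in the frame of plate between 0.027 and 0.037 m and ((x of block_d in the frame of st0 between -0.005 and 0.004 m and y of block_d in the frame of st0 between -0.007 and 0.007 m) or (x of block_d in the frame of st1 between -0.005 and 0.004 m and y of block_d in the frame of st1 between -0.007 and 0.007 m and horizontal distance between any of block_a, block_b, block_c and st0 below 0.01 m) or (x of block_d in the frame of st2 between -0.005 and 0.004 m and y of block_d in the frame of st2 between -0.007 and 0.007 m and horizontal distance between any of block_a, block_b, block_c and st1 below 0.01 m) or (x of block_d in the frame of st3 between -0.005 and 0.004 m and y of block_d in the frame of st3 between -0.007 and 0.007 m and horizontal distance between any of block_a, block_b, block_c and st2 below 0.01 m)) and linear speed of each of block_a, block_b, block_c, block_d below 0.02 m/s and value of joint lid below 0.06 rad); the robot touches nothing.
It fails at once if the tin is pushed more than 3 cm (distance of paste_tin from where it was at the start of the episode above 0.03 m).
It fails at once if the hammer is pushed more than 3 cm (distance of hammer from where it was at the start of the episode above 0.03 m).
It fails at once if the magnet is pushed more than 3 cm (distance of magnet from where it was at the start of the episode above 0.03 m).
Of block_a, block_b, block_c, block_d only 3 to 4 are there at a start; the rules pass over those that are not, and their reading is None.
At some moment in a run one of block_a, block_b, block_c, block_d may be knocked a few centimetres aside while the robot is not near it.
Once in a run the grip may slacken for a moment while it holds something.
It also fails if it takes over 210 s, if anything falls off the work surface, if the arm or the gripper's body presses on something with over 40 N, if the wrist force passes 120 N, or if a joint passes its speed limit or range.

## Working session

There is one attempt and no reset: what is moved stays moved. The work goes in short steps, Python scripts to look and compute and a tool call to move; the robot and the scene stay as the last step left them, time stands still between calls to the robot, and variables do not carry over. Pictures are saved under pics/ and viewed, at most 14 in all, crops included, and the job is handed in when it is done.

Besides the shell and the picture viewer there is one more tool, called after "Request:" by a JSON object that holds its "name" and its "arguments". play_rows: Moves the arm, as the interface text tells. Its arguments: {"type":"object","properties":{"motion":{"type":"array"},"grip_force":{"type":"number"}},"required":["motion"]}

```bash
ls; mkdir -p pics
cat > h.py <<'E'
import numpy as np, cv2
from station import get_obs, camera, workorder
from scipy.spatial.transform import Rotation as R
def tool():
    o=get_obs(); T=np.eye(4); T[:3,:3]=R.from_euler('xyz',o['eef_rot']).as_matrix(); T[:3,3]=o['ee_pos']; return T
def shot(n):
    Tt=tool(); c=camera(n)
    c['W']=c['T'] if 'T' in c else Tt@c['T_tool_cam']
    return c
def save(c,name): cv2.imwrite('pics/'+name,c['frame'][:,:,::-1])
def cloud(c):
    h,w=c['z_map'].shape; u,v=np.meshgrid(np.arange(w),np.arange(h))
    p=cv2.undistortPoints(np.stack([u,v],-1).reshape(-1,1,2).astype(np.float64),c['camera_matrix'],np.array(c['D'])).reshape(h,w,2)
    z=c['z_map']; X=np.stack([p[...,0]*z,-p[...,1]*z,-z],-1)
    P=X@c['W'][:3,:3].T+c['W'][:3,3]; P[z==0]=np.nan; return P
def proj(c,P):
    Q=(np.atleast_2d(P)-c['W'][:3,3])@c['W'][:3,:3]
    Q=Q*[1,-1,-1]
    return cv2.projectPoints(Q,np.zeros(3),np.zeros(3),c['camera_matrix'],np.array(c['D']))[0].reshape(-1,2)
E
python3 - <<'E'
from h import *
o=get_obs(); print(o)
for n in('top','side'):
    c=shot(n); save(c,n+'0.png'); np.savez(n+'0.npz',**{k:v for k,v in c.items()}); print(n,c['camera_matrix'],c['D'],c['W'])
E
```

```text
pics
{'time_s': 0.0, 'qpos': array([ 1.18041904e+00,  3.00455551e-01,  1.52157139e+00, -2.17227290e-05,
        1.32074084e+00, -6.66358387e-02]), 'joint_vel': array([-1.04131268e-03, -2.22989422e-03,  4.59542944e-04,  2.06573425e-03,
        1.42175824e-03,  6.03301362e-06]), 'tau': array([ 1.69589268e-03, -5.31794500e+01, -3.52741814e+01,  7.09352433e-02,
        2.43516272e-02, -1.14647382e-04]), 'ee_pos': array([0.17489566, 0.52118982, 0.22389896]), 'eef_rot': array([-3.14041873e+00, -5.72536846e-05,  2.81785656e+00]), 'force': array([ 0.09480501, -0.13505861, -0.69356208]), 'moment': array([-0.01955058, -0.00338241, -0.0392642 ]), 'grip_force': 0.0, 'grip_width': 0.09385329813278973}
top [[362.70494833   0.         254.68596196]
 [  0.         362.70494833 192.31063282]
 [  0.           0.           1.        ]] [-0.002733  0.        0.        0.        0.      ] [[-0.01947306  0.9830964  -0.18205017  0.45864195]
 [-0.99980647 -0.01863787  0.00629753 -0.0077503 ]
 [ 0.00279805  0.18213756  0.98326908  0.84805853]
 [ 0.          0.          0.          1.        ]]
side [[464.76677392   0.         253.44440615]
 [  0.         464.76677392 182.3348214 ]
 [  0.           0.           1.        ]] [-0.16993832  0.          0.          0.          0.        ] [[-0.96800242  0.17451941 -0.18031721  0.406947  ]
 [-0.25088417 -0.68832928  0.68063201  0.64177376]
 [-0.00533412  0.70409217  0.71008856  0.76513491]
 [ 0.          0.          0.          1.        ]]
```

View pics/top0.png

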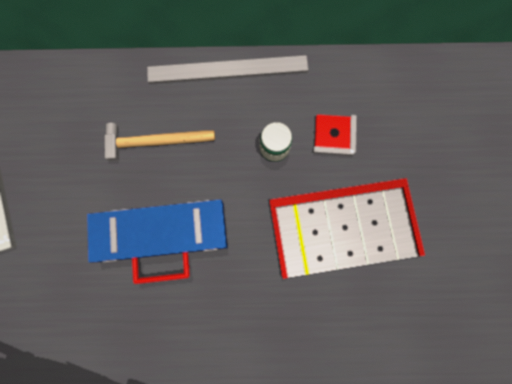

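View pics/side0.png

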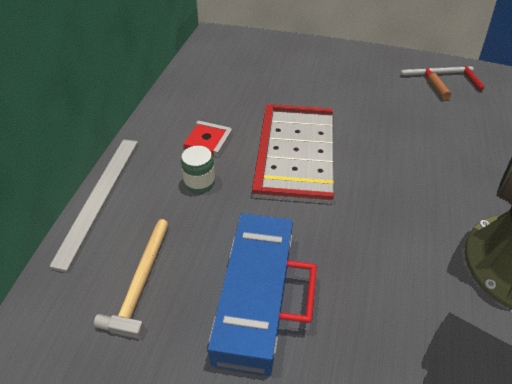

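The top view shows the case on the left (y>0) with the handle bar at px (160,277). The plate is on the right, with the yellow line at px x≈300 on its left side. The tin is at (275,140), the magnet at (335,133) and the hammer at (160,138), all beyond the work. The side view agrees.

```bash
cat > m.py <<'E'
from h import *
def rect(p):
    (cx,cy),(w,h),a=cv2.minAreaRect(p[:,:2].astype(np.float32)*1000)
    return np.round([cx,cy,w,h,a],1)
for n in('top','side'):
    c=dict(np.load(n+'0.npz')); P=cloud(c); hsv=cv2.cvtColor(c['frame'],cv2.COLOR_RGB2HSV); H,S,V=[hsv[...,i].astype(int) for i in range(3)]
    ok=(np.abs(P[...,1])<.6)&(P[...,0]<.75)&(P[...,0]>.15)
    blue=ok&(H>100)&(H<125)&(S>130)&(P[...,2]>.055)&(P[...,2]<.09)&(P[...,1]>0)
    red=ok&((H<8)|(H>172))&(S>150)&(V>90)
    bar=red&(P[...,1]>0.05)&(P[...,2]>.02)
    fen=red&(P[...,1]<0.05)&(P[...,0]<.56)
    wh=ok&(S<60)&(V>140)&(P[...,1]<0.05)&(P[...,0]<.56)
    ye=ok&(H>22)&(H<35)&(S>120)&(P[...,1]<0.05)&(P[...,0]<.55)
    for k,m in dict(blue=blue,bar=bar,fence=fen,white=wh,yellow=ye).items():
        p=P[m]; print(n,k,len(p),rect(p),'z',np.round(np.percentile(p[:,2],[5,50,95])*1000,1))
E
python3 m.py
```

```text
top blue 5955 [524.7 201.8 104.1 291.9   5.1] z [65.6 67.9 70. ]
top bar 524 [444.3 194.   54.2 120.7   4.6] z [47.5 50.7 53.6]
top fence 592 [ 511.3 -226.1  145.   335.8    8.1] z [22.3 25.8 28.1]
top white 6542 [ 506.4 -222.2  143.1  299.5    7.2] z [ 9.6 12.  14.4]
top yellow 204 [ 486.1 -118.5  127.2    8.9    7.9] z [10.  12.5 14.6]
side blue 7778 [522.6 202.9 104.8 293.7   5.1] z [65.9 68.3 70.4]
side bar 662 [443.1 196.7  54.6 120.8   5.6] z [47.5 51.1 53.7]
side fence 377 [ 506.9 -217.7  145.2  324.2    7. ] z [21.3 25.9 28.6]
side white 3551 [ 507.4 -225.9  143.   289.3    7.8] z [ 9.8 12.2 14.6]
side yellow 159 [ 485.7 -117.9  128.8   14.9    7.5] z [10.4 12.6 14.7]
```

```bash
sed -i 's/P\[...,0\]<.56/P[...,0]<.625/; s/P\[...,0\]<.56/P[...,0]<.625/;s/P\[...,0\]<.55)/P[...,0]<.625)/' m.py; sed -i "s/(P\[...,1\]<0.05)/(P[...,1]<-0.06)\&(P[...,2]<.032)/g" m.py; python3 m.py | grep -v b[la]
```

```text
top fence 1631 [ 530.7 -223.6  184.   336.4    8.1] z [23.1 25.9 28.3]
top white 8432 [ 516.8 -220.8  162.   298.6    7.9] z [ 9.7 12.1 14.4]
top yellow 255 [ 502.4 -116.2  160.2    8.9    8. ] z [10.2 12.4 14.6]
side fence 950 [ 526.  -216.2  178.5  324.6    7.9] z [23.1 26.  28.7]
side white 4518 [ 516.3 -224.7  161.   289.3    7.8] z [ 9.8 12.2 14.6]
side yellow 197 [ 500.7 -115.9  159.    14.9    7.5] z [10.4 12.5 14.7]
```

```bash
cat >> h.py <<'E'
CASE=(np.array([.5236,.2023]),np.deg2rad(5.1)); PL=(np.array([.5262,-.2192]),np.deg2rad(7.9))
def fr(F,x,y): a=F[1]; return F[0]+np.array([[np.cos(a),-np.sin(a)],[np.sin(a),np.cos(a)]])@[x,y]
def plan(*tg,start=None):
    """tg: (x,y,z,yaw); each printed relative to the previous target (one call each)"""
    T=tool() if start is None else start
    for x,y,z,yaw in tg:
        G=np.eye(4); G[:3,:3]=R.from_euler('xyz',[np.pi,0,yaw]).as_matrix(); G[:3,3]=x,y,z
        D=np.linalg.inv(T)@G; print(np.round(np.r_[D[:3,3]/.25,R.from_matrix(D[:3,:3]).as_rotvec()/2/np.pi],4)); T=G
def hand(th):
    a=th+np.arctan2(22,154); p=fr(CASE,.052-.1556*np.cos(a),0); return np.r_[p,.024+.1556*np.sin(a)]
E
python3 - <<'E'
from h import *
y=np.pi/2+CASE[1]; h=hand(0); print(h,[hand(t) for t in (.5,1,1.5,1.85)])
plan((.3,.36,.2,y),(h[0],h[1],.15,y),(h[0],h[1],.046,y))
E
```

```text
[0.42196781 0.19322957 0.04600516] [array([0.45125794, 0.19584364, 0.11716021]), array([0.51094094, 0.20117021, 0.16550638]), array([0.58640433, 0.20790514, 0.17920686]), array([0.63874621, 0.21257653, 0.16600671])]
[-6.795e-01 -4.521e-01  9.630e-02 -1.000e-04  1.000e-04  1.843e-01]
[-0.7078  0.4266  0.2     0.     -0.      0.    ]
[ 0.     0.     0.416  0.    -0.     0.   ]
```

Request:
{"name": "play_rows", "arguments": {"motion": [[[-0.68, -0.452, 0.096, 0, 0, 0.1843, -0.15], [-0.68, -0.452, 0.096, 0, 0, 0.1843, -0.15], [-0.68, -0.452, 0.096, 0, 0, 0.1843, -0.15], [-0.68, -0.452, 0.096, 0, 0, 0.1843, -0.15], [-0.68, -0.452, 0.096, 0, 0, 0.1843, -0.15], [-0.68, -0.452, 0.096, 0, 0, 0.1843, -0.15], [-0.68, -0.452, 0.096, 0, 0, 0.1843, -0.15], [-0.68, -0.452, 0.096, 0, 0, 0.1843, -0.15], [-0.68, -0.452, 0.096, 0, 0, 0.1843, -0.15], [-0.68, -0.452, 0.096, 0, 0, 0.1843, -0.15]]], "grip_force": 25}}

```text
time_s: 1.1
ee_pos: [0.3001, 0.3601, 0.2003]
eef_rot: [-3.141, 0.0, 1.663]
force: [-0.5, 0.1, -0.4]
grip_width: 0.0398
grip_force: 0.0
```

Request:
{"name": "play_rows", "arguments": {"motion": [[[-0.7078, 0.4266, 0.2, 0, 0, 0, -0.15], [-0.7078, 0.4266, 0.2, 0, 0, 0, -0.15], [-0.7078, 0.4266, 0.2, 0, 0, 0, -0.15], [-0.7078, 0.4266, 0.2, 0, 0, 0, -0.15], [-0.7078, 0.4266, 0.2, 0, 0, 0, -0.15], [-0.7078, 0.4266, 0.2, 0, 0, 0, -0.15], [-0.7078, 0.4266, 0.2, 0, 0, 0, -0.15], [-0.7078, 0.4266, 0.2, 0, 0, 0, -0.15]]]}}

```text
time_s: 1.9
ee_pos: [0.4216, 0.1947, 0.1509]
eef_rot: [3.141, -0.0, 1.662]
force: [0.5, -0.1, -0.3]
grip_width: 0.0399
grip_force: 0.0
```

Run:
```python
from h import *
c=shot('wrist'); save(c,'w1.png'); P=cloud(c); hsv=cv2.cvtColor(c['frame'],cv2.COLOR_RGB2HSV).astype(int); H,S,V=hsv[...,0],hsv[...,1],hsv[...,2]
m=((H<8)|(H>172))&(S>150)&(V>60)&(P[...,2]>.02)&(P[...,2]<.07)
p=P[m]; print(len(p))
if len(p):
  q=(p[:,:2]-CASE[0])@np.array([[np.cos(CASE[1]),-np.sin(CASE[1])],[np.sin(CASE[1]),np.cos(CASE[1])]])
  s=q[:,0]<-.094; print('case frame bar',np.percentile(q[s],[2,50,98],axis=0), np.percentile(p[s,2],[50,98]))
h=hand(0); y=np.pi/2+CASE[1]; print(get_obs()['ee_pos']); plan((h[0],h[1],.046,y))
```

```text
3399
case frame bar [[-0.1073909  -0.05657216]
 [-0.1016887   0.00527404]
 [-0.09522771  0.05803517]] [0.05172119 0.05361122]
[0.42163139 0.19463031 0.15085202]
[-5.800e-03  6.000e-04  4.194e-01  1.000e-04 -0.000e+00  4.000e-04]
```

View pics/w1.png

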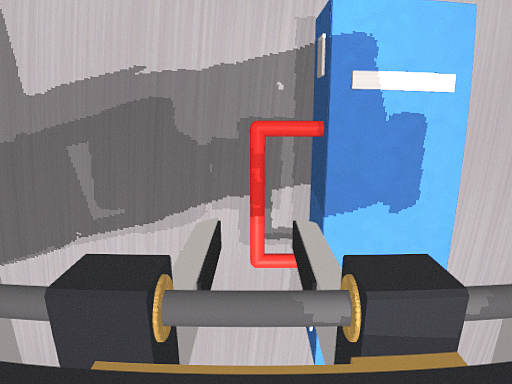

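The wrist view shows the red bar at px (258,195), midway between the fingers. Its measured height of 46 (axis) matches the text.

Request:
{"name": "play_rows", "arguments": {"motion": [[[-0.006, 0, 0.2, 0, 0, 0, -0.15], [-0.006, 0, 0.3, 0, 0, 0, -0.15], [-0.006, 0, 0.419, 0, 0, 0, -0.15], [-0.006, 0, 0.419, 0, 0, 0, -0.15], [-0.006, 0, 0.419, 0, 0, 0, -1], [-0.006, 0, 0.419, 0, 0, 0, -1], [-0.006, 0, 0.419, 0, 0, 0, -1], [-0.006, 0, 0.419, 0, 0, 0, -1]]]}}

```text
time_s: 2.75
ee_pos: [0.4225, 0.1921, 0.0466]
eef_rot: [3.141, -0.0, 1.66]
force: [-16.6, -2.0, 11.0]
grip_width: 0.0114
grip_force: 16.3
```

Run:
```python
from h import *
r=156/250;b=np.arctan2(22,154);a=np.linspace(0,1.84,31)
for s in (0,10,20):
  o=a[s]+b
  print([[0,round(float(r*(np.cos(o)-np.cos(t+b))),3),round(float(-r*(np.sin(t+b)-np.sin(o))),3),0,0,0,-1] for t in a[s+1:s+11]])
```

```text
[[0, 0.007, -0.038, 0, 0, 0, -1], [0, 0.015, -0.075, 0, 0, 0, -1], [0, 0.027, -0.112, 0, 0, 0, -1], [0, 0.04, -0.147, 0, 0, 0, -1], [0, 0.055, -0.182, 0, 0, 0, -1], [0, 0.073, -0.216, 0, 0, 0, -1], [0, 0.093, -0.249, 0, 0, 0, -1], [0, 0.114, -0.281, 0, 0, 0, -1], [0, 0.138, -0.311, 0, 0, 0, -1], [0, 0.163, -0.339, 0, 0, 0, -1]]
[[0, 0.027, -0.027, 0, 0, 0, -1], [0, 0.056, -0.052, 0, 0, 0, -1], [0, 0.086, -0.076, 0, 0, 0, -1], [0, 0.117, -0.098, 0, 0, 0, -1], [0, 0.15, -0.117, 0, 0, 0, -1], [0, 0.184, -0.135, 0, 0, 0, -1], [0, 0.219, -0.15, 0, 0, 0, -1], [0, 0.255, -0.164, 0, 0, 0, -1], [0, 0.292, -0.175, 0, 0, 0, -1], [0, 0.329, -0.184, 0, 0, 0, -1]]
[[0, 0.038, -0.007, 0, 0, 0, -1], [0, 0.076, -0.011, 0, 0, 0, -1], [0, 0.114, -0.013, 0, 0, 0, -1], [0, 0.152, -0.012, 0, 0, 0, -1], [0, 0.19, -0.009, 0, 0, 0, -1], [0, 0.228, -0.004, 0, 0, 0, -1], [0, 0.266, 0.003, 0, 0, 0, -1], [0, 0.303, 0.013, 0, 0, 0, -1], [0, 0.339, 0.025, 0, 0, 0, -1], [0, 0.375, 0.039, 0, 0, 0, -1]]
```

Request:
{"name": "play_rows", "arguments": {"motion": [[[0, 0.007, -0.038, 0, 0, 0, -1], [0, 0.015, -0.075, 0, 0, 0, -1], [0, 0.027, -0.112, 0, 0, 0, -1], [0, 0.04, -0.147, 0, 0, 0, -1], [0, 0.055, -0.182, 0, 0, 0, -1], [0, 0.073, -0.216, 0, 0, 0, -1], [0, 0.093, -0.249, 0, 0, 0, -1], [0, 0.114, -0.281, 0, 0, 0, -1], [0, 0.138, -0.311, 0, 0, 0, -1], [0, 0.163, -0.339, 0, 0, 0, -1]]]}}

```text
time_s: 3.75
ee_pos: [0.4607, 0.1955, 0.1316]
eef_rot: [-3.135, 0.0, 1.66]
force: [-25.7, 0.1, 18.3]
grip_width: 0.0111
grip_force: 25.0
```

Run:
```python
from h import *
o=get_obs(); print(o['ee_pos'],o['force'],o['moment'],o['grip_width'],o['grip_force'],hand(1.84/3))
```

```text
[0.4606531  0.19551618 0.13159734] [-25.67849993   0.14970432  18.25110967] [-0.14781796  5.00338014 -0.02198768] 0.011140864469365621 25.004527419805527 [0.46254818 0.19685127 0.13065702]
```

Request:
{"name": "play_rows", "arguments": {"motion": [[[0, 0.017, -0.027, 0, 0, 0, -1], [0, 0.046, -0.052, 0, 0, 0, -1], [0, 0.076, -0.076, 0, 0, 0, -1], [0, 0.107, -0.098, 0, 0, 0, -1], [0, 0.14, -0.117, 0, 0, 0, -1], [0, 0.174, -0.135, 0, 0, 0, -1], [0, 0.209, -0.15, 0, 0, 0, -1], [0, 0.245, -0.164, 0, 0, 0, -1], [0, 0.282, -0.175, 0, 0, 0, -1], [0, 0.319, -0.184, 0, 0, 0, -1]]]}}

```text
time_s: 4.75
ee_pos: [0.5429, 0.2026, 0.1779]
eef_rot: [3.141, -0.0, 1.66]
force: [-1.5, 0.6, 0.9]
grip_width: 0.0112
grip_force: 25.0
```

Request:
{"name": "play_rows", "arguments": {"motion": [[[0, 0.038, -0.007, 0, 0, 0, -1], [0, 0.076, -0.011, 0, 0, 0, -1], [0, 0.114, -0.013, 0, 0, 0, -1], [0, 0.152, -0.012, 0, 0, 0, -1], [0, 0.19, -0.009, 0, 0, 0, -1], [0, 0.228, -0.004, 0, 0, 0, -1], [0, 0.266, 0.003, 0, 0, 0, -1], [0, 0.303, 0.013, 0, 0, 0, -1], [0, 0.339, 0.025, 0, 0, 0, -1], [0, 0.375, 0.039, 0, 0, 0, -1]]]}}

```text
time_s: 5.75
ee_pos: [0.6365, 0.2109, 0.1661]
eef_rot: [-3.141, 0.0, 1.66]
force: [0.2, 1.5, 0.4]
grip_width: 0.0119
grip_force: 2.5
```

Request:
{"name": "play_rows", "arguments": {"motion": [[[0, 0, 0, 0, 0, 0, -0.15], [0, 0, 0, 0, 0, 0, -0.15], [0, 0, 0, 0, 0, 0, -0.15], [0, 0, -0.15, 0, 0, 0, -0.15], [0, 0, -0.3, 0, 0, 0, -0.15], [0, -0.2, -0.4, 0, 0, 0, -0.15], [0, -0.4, -0.4, 0, 0, 0, -0.15], [0, -0.6, -0.4, 0, 0, 0, -0.15], [0, -0.8, -0.4, 0, 0, 0, -0.15], [0, -0.8, -0.4, 0, 0, 0, -0.15]]]}}

```text
time_s: 6.75
ee_pos: [0.4322, 0.1928, 0.2672]
eef_rot: [3.141, -0.0, 1.661]
force: [0.8, 0.4, -0.3]
grip_width: 0.0398
grip_force: 0.0
```

Request:
{"name": "play_rows", "arguments": {"motion": [[[0, 0, 0, 0, 0, 0.25, 0.1], [0, 0, 0, 0, 0, 0.25, 0.1], [0, 0, 0, 0, 0, 0.25, 0.1], [0, 0, 0, 0, 0, 0.25, 0.1], [0, 0, 0, 0, 0, 0.25, 0.1], [0, 0, 0, 0, 0, 0.25, 0.1], [0, 0, 0, 0, 0, 0.25, 0.1], [0, 0, 0, 0, 0, 0.25, 0.1], [0, 0, 0, 0, 0, 0.25, 0.1], [0, 0, 0, 0, 0, 0.25, 0.1]]]}}

```text
time_s: 7.75
ee_pos: [0.4367, 0.1932, 0.267]
eef_rot: [-3.141, -0.001, 0.154]
force: [0.7, 0.3, 1.5]
grip_width: 0.0514
grip_force: 0.0
```

Run:
```python
from h import *
t=tool(); print(t[:3,3],get_obs()['eef_rot'],get_obs()['time_s'])
cs=[shot(n) for n in('top','side','wrist')]
for c,n in zip(cs,('top','side','wrist')): np.savez(n+'1.npz',**c)
cv2.imwrite('pics/c2.png',np.hstack([cv2.resize(c['frame'],(400,300)) for c in (cs[0],cs[2])])[:,:,::-1])
```

```text
[0.4367444  0.193225   0.26701817] [-3.14148101e+00 -7.28171581e-04  1.53606137e-01] 7.75
```

View pics/c2.png

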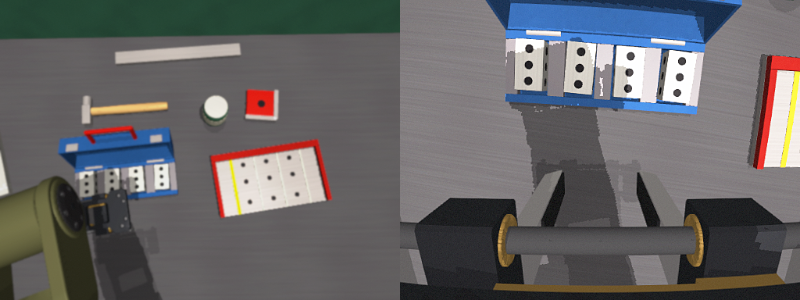

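The lid is open, and four blocks lie in the pockets (wrist picture, px x≈530, 580, 628, 678). I'll measure their tops from the wrist and top views.

```bash
cat > blk.py <<'E'
from h import *
def tops(c,zlo,zhi,F,xr,yr):
    P=cloud(c); a=F[1]; M=np.array([[np.cos(a),-np.sin(a)],[np.sin(a),np.cos(a)]])
    q=(P[...,:2]-F[0])@M
    hsv=cv2.cvtColor(c['frame'],cv2.COLOR_RGB2HSV)
    m=(P[...,2]>zlo)&(P[...,2]<zhi)&(q[...,0]>xr[0])&(q[...,0]<xr[1])&(q[...,1]>yr[0])&(q[...,1]<yr[1])&(hsv[...,1]<110)
    m=cv2.morphologyEx(m.astype(np.uint8),cv2.MORPH_OPEN,np.ones((3,3)))
    n,l,s,_=cv2.connectedComponentsWithStats(m)
    for i in range(1,n):
        if s[i,4]<60: continue
        k=l==i; r=cv2.minAreaRect((q[k]*1000).astype(np.float32)); print(s[i,4],np.round(np.r_[r[0],r[1],r[2]],1),'z',round(float(np.median(P[k][:,2]))*1000,1))
E
python3 - <<'E'
from blk import *
for n in('wrist','top','side'):
    print(n); tops(dict(np.load(n+'1.npz')),.038,.054,CASE,(-.06,.06),(-.15,.15))
E
```

```text
wrist
2434 [  2.2 104.   70.5  40.4   0.4] z 46.4
2451 [ 1.9 33.3 40.7 70.2 88.1] z 46.5
2368 [  0.7 -36.2  69.8  40.1   0.7] z 46.6
2378 [   0.4 -106.9   41.2   69.8   88.2] z 46.7
top
579 [   1.1 -107.1   40.3   70.1   87.9] z 45.8
583 [  1.8 -36.1  69.8  39.9   0. ] z 45.8
528 [ 5.1 33.  40.  65.5 87. ] z 45.8
600 [  3.2 103.9  40.5  70.1  89.6] z 45.7
side
660 [  -0.6 -105.7   44.1   70.3   87.7] z 45.8
779 [  0.1 -35.3  70.7  44.    1.5] z 46.6
867 [ 1.3 35.1 41.1 71.  87.9] z 46.3
1012 [  1.6 105.9  42.1  70.9  89.1] z 46.4
```

```bash
cat > seq.py <<'E'
from h import *
import sys
B=[(1.2,-107),(1.2,-36),(2,33.5),(2.2,104)]
i=int(sys.argv[1]); x,y=B[i]; b=fr(CASE,x/1e3,y/1e3); s=fr(PL,.031,[.105,.035,-.035,-.105][i]); cy=CASE[1]; py=PL[1]
o=get_obs(); print(o['time_s'],o['ee_pos'],b,s)
m=(b+s)/2
plan((*b,.15,cy),(*b,.047,cy),(*b,.15,cy),(*m,.15,py),(*s,.15,py),(*s,.0535,py))
E
python3 seq.py 0
```

```text
7.9 [0.43668299 0.19319466 0.26694993] [0.53430694 0.09583028] [ 0.54247412 -0.11093573]
[ 3.219e-01  4.477e-01  4.680e-01 -0.000e+00 -1.000e-04  1.180e-02]
[ 0.    -0.     0.412  0.     0.    -0.   ]
[ 0.     0.    -0.412  0.     0.    -0.   ]
[-0.0205  0.4133  0.      0.      0.     -0.0078]
[-0.0407  0.4119  0.     -0.      0.     -0.    ]
[ 0.    -0.     0.386 -0.     0.    -0.   ]
```

Request:
{"name": "play_rows", "arguments": {"motion": [[[0.322, 0.448, 0.2, 0, 0, 0.0118, 0.1], [0.322, 0.448, 0.3, 0, 0, 0.0118, 0.1], [0.322, 0.448, 0.468, 0, 0, 0.0118, 0.1], [0.322, 0.448, 0.468, 0, 0, 0.0118, 0.1], [0.322, 0.448, 0.468, 0, 0, 0.0118, 0.1], [0.322, 0.448, 0.468, 0, 0, 0.0118, 0.1], [0.322, 0.448, 0.468, 0, 0, 0.0118, 0.1]]], "grip_force": 40}}

```text
time_s: 8.6
ee_pos: [0.5341, 0.0962, 0.1515]
eef_rot: [-3.141, -0.002, 0.088]
force: [-1.4, 1.2, 0.9]
grip_width: 0.0516
grip_force: 0.0
```

```bash
python3 seq.py 0; python3 -c "
from h import *;print(get_obs()['eef_rot'])"
```

```text
8.6 [0.53408673 0.09615747 0.15147965] [0.53430694 0.09583028] [ 0.54247412 -0.11093573]
[ 0.0007  0.0014  0.0059 -0.     -0.0004 -0.0001]
[ 0.    -0.     0.412  0.     0.    -0.   ]
[ 0.     0.    -0.412  0.     0.    -0.   ]
[-0.0205  0.4133  0.      0.      0.     -0.0078]
[-0.0407  0.4119  0.     -0.      0.     -0.    ]
[ 0.    -0.     0.386 -0.     0.    -0.   ]
[-3.14147266e+00 -2.48459468e-03  8.81025913e-02]
```

Request:
{"name": "play_rows", "arguments": {"motion": [[[0, 0, 0.15, 0, 0, 0, 0.1], [0, 0, 0.3, 0, 0, 0, 0.1], [0, 0, 0.412, 0, 0, 0, 0.1], [0, 0, 0.412, 0, 0, 0, 0.1], [0, 0, 0.412, 0, 0, 0, 0.1], [0, 0, 0.412, 0, 0, 0, -1], [0, 0, 0.412, 0, 0, 0, -1], [0, 0, 0.412, 0, 0, 0, -1], [0, 0, 0.412, 0, 0, 0, -1]]]}}

```text
time_s: 9.5
ee_pos: [0.5347, 0.0958, 0.0487]
eef_rot: [-3.141, -0.003, 0.086]
force: [-2.4, 2.2, 9.7]
grip_width: 0.04
grip_force: 39.9
```

Request:
{"name": "play_rows", "arguments": {"motion": [[[0, 0, -0.1, 0, 0, 0, -1], [0, 0, -0.2, 0, 0, 0, -1], [0, 0, -0.3, 0, 0, 0, -1], [0, 0, -0.412, 0, 0, 0, -1], [0, 0, -0.412, 0, 0, 0, -1], [0, 0, -0.412, 0, 0, 0, -1]]]}}

```text
time_s: 10.1
ee_pos: [0.5336, 0.0954, 0.1495]
eef_rot: [-3.142, -0.0, 0.086]
force: [-0.2, -0.1, -3.9]
grip_width: 0.0398
grip_force: 39.8
```

Request:
{"name": "play_rows", "arguments": {"motion": [[[-0.01, 0.13, 0, 0, 0, -0.0078, -1], [-0.02, 0.26, 0, 0, 0, -0.0078, -1], [-0.03, 0.4, 0, 0, 0, -0.0078, -1], [-0.04, 0.55, 0, 0, 0, -0.0078, -1], [-0.041, 0.7, 0, 0, 0, -0.0078, -1], [-0.041, 0.827, 0, 0, 0, -0.0078, -1], [-0.041, 0.827, 0, 0, 0, -0.0078, -1], [-0.041, 0.827, 0, 0, 0, -0.0078, -1]]]}}

```text
time_s: 10.9
ee_pos: [0.5406, -0.1116, 0.148]
eef_rot: [-3.14, 0.002, 0.133]
force: [0.4, -0.3, -4.1]
grip_width: 0.0397
grip_force: 39.8
```

Run:
```python
from h import *
o=get_obs(); print(o['time_s'],o['ee_pos'],o['eef_rot'],o['grip_width'],o['force']);s=fr(PL,.031,.105);plan((*s,.15,PL[1]),(*s,.0535,PL[1]))
```

```text
10.9 [ 0.54056178 -0.1115937   0.14804578] [-3.14042528e+00  2.36464321e-03  1.33447227e-01] 0.039724586200140306 [ 0.38468396 -0.33668352 -4.13681926]
[ 0.0079 -0.0016 -0.0078 -0.0002  0.0004 -0.0007]
[ 0.    -0.     0.386 -0.     0.    -0.   ]
```

Request:
{"name": "play_rows", "arguments": {"motion": [[[0.008, -0.002, 0.1, 0, 0, -0.0007, -1], [0.008, -0.002, 0.2, 0, 0, -0.0007, -1], [0.008, -0.002, 0.3, 0, 0, -0.0007, -1], [0.008, -0.002, 0.34, 0, 0, -0.0007, -1], [0.008, -0.002, 0.37, 0, 0, -0.0007, -1], [0.008, -0.002, 0.37, 0, 0, -0.0007, -1], [0.008, -0.002, 0.37, 0, 0, -0.0007, -1]]]}}

```text
time_s: 11.6
ee_pos: [0.5436, -0.1106, 0.058]
eef_rot: [3.141, -0.001, 0.139]
force: [0.2, -0.4, -3.7]
grip_width: 0.0395
grip_force: 39.8
```

Request:
{"name": "play_rows", "arguments": {"motion": [[[0.008, 0, 0, 0, 0, 0, -1], [0.014, 0, 0, 0, 0, 0, -1], [0.014, 0, 0, 0, 0, 0, -1], [0.014, 0, 0, 0, 0, 0, -1]]]}}

```text
time_s: 12.0
ee_pos: [0.5467, -0.1102, 0.0574]
eef_rot: [3.141, -0.0, 0.139]
force: [-0.6, 0.1, -3.2]
grip_width: 0.0397
grip_force: 39.8
```

Request:
{"name": "play_rows", "arguments": {"motion": [[[0, 0, 0.008, 0, 0, 0, -1], [0, 0, 0.012, 0, 0, 0, -1], [0, 0, 0.012, 0, 0, 0, -1]]]}}

```text
time_s: 12.3
ee_pos: [0.5466, -0.1102, 0.0547]
eef_rot: [3.141, -0.0, 0.139]
force: [-4.8, 0.5, 5.5]
grip_width: 0.0399
grip_force: 39.8
```

Request:
{"name": "play_rows", "arguments": {"motion": [[[0.008, 0, 0, 0, 0, 0, -1], [0.008, 0, 0, 0, 0, 0, -1], [0.008, 0, 0, 0, 0, 0, -1]]]}}

```text
time_s: 12.6
ee_pos: [0.5482, -0.1101, 0.0547]
eef_rot: [3.141, 0.001, 0.139]
force: [-8.3, -0.1, 7.8]
grip_width: 0.0398
grip_force: 39.8
```

Request:
{"name": "play_rows", "arguments": {"motion": [[[0, 0, 0, 0, 0, 0, 0.1], [0, 0, 0, 0, 0, 0, 0.1], [0, 0, 0, 0, 0, 0, 0.1], [0, 0, -0.2, 0, 0, 0, 0.1], [0, 0, -0.38, 0, 0, 0, 0.1], [-0.4, 0, -0.5, 0, 0, 0, 0.1], [-0.4, 0, -0.6, 0, 0, 0, 0.1], [-0.4, 0, -0.6, 0, 0, 0, 0.1], [-0.4, 0, -0.6, 0, 0, 0, 0.1]]]}}

```text
time_s: 13.5
ee_pos: [0.4493, -0.1242, 0.2061]
eef_rot: [3.14, -0.003, 0.138]
force: [0.2, -0.3, -0.6]
grip_width: 0.0518
grip_force: 0.0
```

```bash
cat > chk.py <<'E'
from blk import *
for n in('wrist','top','side'):
    c=shot(n); print(n); tops(c,.045,.06,PL,(-.12,.12),(-.17,.17))
    P=cloud(c); a=PL[1]; q=(P[...,:2]-PL[0])@np.array([[np.cos(a),-np.sin(a)],[np.sin(a),np.cos(a)]])
    hsv=cv2.cvtColor(c['frame'],cv2.COLOR_RGB2HSV).astype(int); red=((hsv[...,0]<8)|(hsv[...,0]>172))&(hsv[...,1]>130)
    f=red&(P[...,2]>.02)&(P[...,2]<.033)&(np.abs(q[...,1])<.135)&(q[...,0]>.05)&(q[...,0]<.11)
    if f.sum()>50: 
        y=q[f][:,1]; x=q[f][:,0]
        lo=[np.percentile(x[(y>=b)&(y<b+.03)],3) for b in np.arange(-.135,.13,.03) if ((y>=b)&(y<b+.03)).sum()>10]; print('fence face',np.round(np.array(lo)*1000,1))
    for nm,h0,h1,sm in(('yel',22,35,120),):
        l=(hsv[...,0]>h0)&(hsv[...,0]<h1)&(hsv[...,1]>sm)&(np.abs(q[...,1])<.15)&(np.abs(q[...,0])<.1)&(P[...,2]<.02)
        if l.sum()>20: print(nm,np.round(np.polyfit(q[l][:,0],q[l][:,1]*1000,1),1))
    if n=='wrist' : save(c,'chk.png')
print(get_obs()['time_s'],get_obs()['ee_pos'])
E
python3 chk.py; python3 seq.py 1
```

```text
wrist
3587 [ 35.2 104.1  39.5  69.8  89.5] z 52.6
fence face [70.6 70.5 70.5 70.5 70.4 70.3 70.4 71.  70.6]
yel [  0.5 105.7]
top
581 [ 35.9 104.6  40.4  69.8  88.9] z 51.8
fence face [72.5 72.2 72.5 72.2 72.3 72.4 72.3 76.2 72.8]
side
434 [3.440e+01 1.068e+02 7.010e+01 4.410e+01 1.000e-01] z 52.0
fence face [71.  71.4 71.1 71.1 70.5 70.9 72.  74.  70.9]
yel [-11.5 105.9]
13.65 [ 0.450076   -0.12365077  0.20343571]
13.65 [ 0.450076   -0.12365077  0.20343571] [0.52799544 0.16654919] [ 0.55209523 -0.18027139]
[ 4.6980e-01 -1.1063e+00  2.1390e-01 -1.0000e-04  1.0000e-04  8.0000e-03]
[ 0.    -0.     0.412  0.     0.    -0.   ]
[ 0.     0.    -0.412  0.     0.    -0.   ]
[-0.0137  0.6952  0.      0.      0.     -0.0078]
[-0.0476  0.6937  0.     -0.      0.     -0.    ]
[ 0.     0.     0.386 -0.     0.    -0.   ]
```

Block 1 is flush on the yellow line: its end is at 70.1, the fence face is at 70.5, and y is within 2 mm. Next is block 2.

Request:
{"name": "play_rows", "arguments": {"motion": [[[0.06, -0.15, 0.05, 0, 0, 0, 0.1], [0.12, -0.3, 0.107, 0, 0, 0, 0.1], [0.18, -0.45, 0.107, 0, 0, 0, 0.1], [0.235, -0.6, 0.107, 0, 0, 0, 0.1], [0.235, -0.75, 0.107, 0, 0, 0, 0.1], [0.235, -0.9, 0.107, 0, 0, 0, 0.1], [0.235, -0.9, 0.107, 0, 0, 0, 0.1]]]}}

```text
time_s: 14.35
ee_pos: [0.4762, 0.1109, 0.176]
eef_rot: [-3.141, 0.002, 0.143]
force: [-0.8, -0.1, 0.4]
grip_width: 0.0517
grip_force: 0.0
```

Request:
{"name": "play_rows", "arguments": {"motion": [[[0.1, -0.1, 0.05, 0, 0, 0.008, 0.1], [0.235, -0.206, 0.107, 0, 0, 0.008, 0.1], [0.235, -0.206, 0.107, 0, 0, 0.008, 0.1], [0.235, -0.206, 0.107, 0, 0, 0.008, 0.1], [0.235, -0.206, 0.107, 0, 0, 0.008, 0.1]]]}}

```text
time_s: 14.85
ee_pos: [0.5275, 0.1657, 0.1505]
eef_rot: [3.141, 0.0, 0.088]
force: [-0.5, -0.2, 0.4]
grip_width: 0.0516
grip_force: 0.0
```

```bash
python3 - <<'E'
from blk import *
c=shot('wrist');tops(c,.038,.054,CASE,(-.06,.06),(-.15,.15)); c=shot('top');tops(c,.038,.054,CASE,(-.06,.06),(-.15,.15))
E
python3 seq.py 1
```

```text
4037 [ 1.9 33.2 40.5 70.2 88.1] z 46.5
4070 [  2.4 103.9  41.2  69.9  89.8] z 46.3
4164 [  0.8 -36.   69.7  39.8   0.6] z 46.6
133 [-21.1 -40.5  24.   31.9   0.1] z 45.9
88 [-16.1 105.1  12.8  38.3   7.5] z 45.9
14.95 [0.52757217 0.16565076 0.15128218] [0.52799544 0.16654919] [ 0.55209523 -0.18027139]
[ 0.002  -0.0034  0.0051 -0.     -0.0001 -0.0002]
[ 0.    -0.     0.412  0.     0.    -0.   ]
[ 0.     0.    -0.412  0.     0.    -0.   ]
[-0.0137  0.6952  0.      0.      0.     -0.0078]
[-0.0476  0.6937  0.     -0.      0.     -0.    ]
[ 0.     0.     0.386 -0.     0.    -0.   ]
```

Request:
{"name": "play_rows", "arguments": {"motion": [[[0.002, -0.003, 0.15, 0, 0, 0, 0.1], [0.002, -0.003, 0.3, 0, 0, 0, 0.1], [0.002, -0.003, 0.406, 0, 0, 0, 0.1], [0.002, -0.003, 0.406, 0, 0, 0, 0.1], [0.002, -0.003, 0.406, 0, 0, 0, 0.1], [0.002, -0.003, 0.406, 0, 0, 0, -1], [0.002, -0.003, 0.406, 0, 0, 0, -1], [0.002, -0.003, 0.406, 0, 0, 0, -1], [0.002, -0.003, 0.406, 0, 0, 0, -1]]]}}

```text
time_s: 15.85
ee_pos: [0.5289, 0.1673, 0.051]
eef_rot: [-3.141, -0.003, 0.089]
force: [-2.2, -1.0, 7.3]
grip_width: 0.0396
grip_force: 40.0
```

Request:
{"name": "play_rows", "arguments": {"motion": [[[0, 0, -0.1, 0, 0, 0, -1], [0, 0, -0.2, 0, 0, 0, -1], [0, 0, -0.3, 0, 0, 0, -1], [0, 0, -0.406, 0, 0, 0, -1], [0, 0, -0.406, 0, 0, 0, -1], [0, 0, -0.406, 0, 0, 0, -1]]]}}

```text
time_s: 16.45
ee_pos: [0.5278, 0.1671, 0.1504]
eef_rot: [-3.142, -0.0, 0.089]
force: [0.4, -0.6, -4.0]
grip_width: 0.0392
grip_force: 40.0
```

Request:
{"name": "play_rows", "arguments": {"motion": [[[-0.01, 0.13, 0, 0, 0, 0, -1], [-0.01, 0.26, 0, 0, 0, 0, -1], [-0.02, 0.4, 0, 0, 0, 0, -1], [-0.02, 0.55, 0, 0, 0, 0, -1], [-0.03, 0.695, 0, 0, 0, 0, -1], [-0.03, 0.695, 0, 0, 0, 0, -1]]]}}

```text
time_s: 17.05
ee_pos: [0.5353, -0.01, 0.1489]
eef_rot: [3.141, 0.003, 0.085]
force: [-0.2, 0.5, -3.4]
grip_width: 0.0395
grip_force: 40.0
```

Request:
{"name": "play_rows", "arguments": {"motion": [[[0, 0.13, 0, 0, 0, -0.0078, -1], [-0.01, 0.26, 0, 0, 0, -0.0078, -1], [-0.02, 0.4, 0, 0, 0, -0.0078, -1], [-0.02, 0.55, 0, 0, 0, -0.0078, -1], [-0.015, 0.695, 0, 0, 0, -0.0078, -1], [-0.015, 0.695, 0, 0, 0, -0.0078, -1], [-0.015, 0.695, 0, 0, 0, -0.0078, -1], [-0.015, 0.695, 0, 0, 0, -0.0078, -1]]]}}

```text
time_s: 17.85
ee_pos: [0.5474, -0.1789, 0.1498]
eef_rot: [-3.141, 0.001, 0.139]
force: [0.3, -0.4, -3.7]
grip_width: 0.0396
grip_force: 40.0
```

```bash
cat > pl.py <<'E'
from h import *
import sys
o=get_obs(); print(o['time_s'],o['ee_pos'],o['eef_rot'],o['grip_width'],o['force']);s=fr(PL,.031,[.1055,.0355,-.0345,-.1045][int(sys.argv[1])]);plan((*s,.0555,PL[1]),(*s,.054,PL[1]))
E
python3 pl.py 1
```

```text
17.85 [ 0.5473933  -0.17887243  0.14975117] [-3.14060331e+00  1.31979849e-03  1.38633074e-01] 0.03960617085517569 [ 0.25236885 -0.44164434 -3.65910161]
[ 1.84e-02  6.50e-03  3.77e-01 -2.00e-04  2.00e-04  1.00e-04]
[ 0.     0.     0.006 -0.     0.    -0.   ]
```

Request:
{"name": "play_rows", "arguments": {"motion": [[[0.01, 0.006, 0.1, 0, 0, 0, -1], [0.018, 0.006, 0.2, 0, 0, 0, -1], [0.018, 0.006, 0.3, 0, 0, 0, -1], [0.018, 0.006, 0.345, 0, 0, 0, -1], [0.018, 0.006, 0.372, 0, 0, 0, -1], [0.018, 0.006, 0.375, 0, 0, 0, -1], [0.018, 0.006, 0.375, 0, 0, 0, -1]]]}}

```text
time_s: 18.55
ee_pos: [0.5528, -0.1808, 0.0577]
eef_rot: [3.141, -0.001, 0.138]
force: [0.3, 0.8, -3.5]
grip_width: 0.0399
grip_force: 40.0
```

Request:
{"name": "play_rows", "arguments": {"motion": [[[0.008, 0, 0, 0, 0, 0, -1], [0.016, 0, 0, 0, 0, 0, -1], [0.022, 0, 0, 0, 0, 0, -1], [0.026, 0, 0, 0, 0, 0, -1], [0.026, 0, 0, 0, 0, 0, -1]]]}}

```text
time_s: 19.05
ee_pos: [0.5582, -0.1801, 0.0569]
eef_rot: [-3.141, 0.002, 0.138]
force: [-6.0, -0.9, 0.7]
grip_width: 0.0395
grip_force: 40.0
```

Request:
{"name": "play_rows", "arguments": {"motion": [[[0, 0, 0, 0, 0, 0, 0.1], [0, 0, 0, 0, 0, 0, 0.1], [0, 0, 0, 0, 0, 0, 0.1], [0, 0, -0.2, 0, 0, 0, 0.1], [0, 0, -0.38, 0, 0, 0, 0.1], [-0.4, 0, -0.5, 0, 0, 0, 0.1], [-0.4, 0, -0.6, 0, 0, 0, 0.1], [-0.4, 0, -0.6, 0, 0, 0, 0.1], [-0.4, 0, -0.6, 0, 0, 0, 0.1]]]}}

```text
time_s: 19.95
ee_pos: [0.4594, -0.1943, 0.2091]
eef_rot: [3.139, -0.003, 0.137]
force: [-0.1, 0.5, -0.4]
grip_width: 0.0517
grip_force: 0.0
```

```bash
python3 chk.py|grep -v -e fence -e yel; python3 seq.py 2
```

```text
wrist
3558 [35.5 34.2 69.6 39.9  0.5] z 52.6
3516 [ 35.3 104.3  40.8  70.1  88.9] z 52.5
top
585 [36.3 34.5 69.8 40.7  0.1] z 51.9
577 [ 36.1 104.7  40.2  70.3  89. ] z 52.0
side
393 [35.2 36.5 70.1 44.9  2.3] z 51.9
436 [ 34.6 106.2  44.1  70.   88.7] z 51.8
20.1 [ 0.46022113 -0.19352045  0.2061897 ]
20.1 [ 0.46022113 -0.19352045  0.2061897 ] [0.52261412 0.23584516] [ 0.56171635 -0.24960705]
[ 4.8360e-01 -1.6667e+00  2.2530e-01 -1.0000e-04  1.0000e-04  7.8000e-03]
[ 0.     0.     0.412  0.     0.    -0.   ]
[ 0.     0.    -0.412  0.     0.    -0.   ]
[-0.0084  0.974   0.      0.      0.     -0.0078]
[-0.056   0.9724  0.     -0.      0.     -0.    ]
[ 0.     0.     0.386 -0.     0.    -0.   ]
```

Both blocks are good. Now block 3.

Request:
{"name": "play_rows", "arguments": {"motion": [[[0.06, -0.16, 0.05, 0, 0, 0, 0.1], [0.12, -0.32, 0.11, 0, 0, 0, 0.1], [0.18, -0.48, 0.11, 0, 0, 0, 0.1], [0.24, -0.64, 0.11, 0, 0, 0, 0.1], [0.24, -0.8, 0.11, 0, 0, 0, 0.1], [0.24, -0.9, 0.11, 0, 0, 0, 0.1], [0.24, -0.9, 0.11, 0, 0, 0, 0.1]]]}}

```text
time_s: 20.8
ee_pos: [0.4881, 0.0403, 0.1782]
eef_rot: [-3.141, 0.002, 0.142]
force: [-0.2, -0.1, -0.1]
grip_width: 0.0517
grip_force: 0.0
```

Request:
{"name": "play_rows", "arguments": {"motion": [[[0.06, -0.16, 0.03, 0, 0, 0.0078, 0.1], [0.12, -0.32, 0.06, 0, 0, 0.0078, 0.1], [0.18, -0.48, 0.09, 0, 0, 0.0078, 0.1], [0.244, -0.64, 0.115, 0, 0, 0.0078, 0.1], [0.244, -0.767, 0.115, 0, 0, 0.0078, 0.1], [0.244, -0.767, 0.115, 0, 0, 0.0078, 0.1], [0.244, -0.767, 0.115, 0, 0, 0.0078, 0.1], [0.244, -0.767, 0.115, 0, 0, 0.0078, 0.1]]]}}

```text
time_s: 21.6
ee_pos: [0.5226, 0.2346, 0.1502]
eef_rot: [3.141, 0.001, 0.088]
force: [-0.5, -0.5, -0.8]
grip_width: 0.0516
grip_force: 0.0
```

```bash
python3 - <<'E'
from blk import *
c=shot('wrist');tops(c,.038,.054,CASE,(-.06,.06),(-.15,.15))
E
python3 seq.py 2
```

```text
4069 [  2.3 104.3  40.5  70.   89.6] z 46.4
4162 [ 2.  33.1 40.1 69.6 88.1] z 46.6
21.65 [0.52268853 0.23448722 0.15047479] [0.52261412 0.23584516] [ 0.56171635 -0.24960705]
[ 0.0002 -0.0054  0.0019  0.      0.     -0.0002]
[ 0.     0.     0.412  0.     0.    -0.   ]
[ 0.     0.    -0.412  0.     0.    -0.   ]
[-0.0084  0.974   0.      0.      0.     -0.0078]
[-0.056   0.9724  0.     -0.      0.     -0.    ]
[ 0.     0.     0.386 -0.     0.    -0.   ]
```

Request:
{"name": "play_rows", "arguments": {"motion": [[[0, -0.004, 0.15, 0, 0, 0, 0.1], [0, -0.004, 0.3, 0, 0, 0, 0.1], [0, -0.004, 0.406, 0, 0, 0, 0.1], [0, -0.004, 0.406, 0, 0, 0, 0.1], [0, -0.004, 0.406, 0, 0, 0, 0.1], [0, -0.004, 0.406, 0, 0, 0, -1], [0, -0.004, 0.406, 0, 0, 0, -1], [0, -0.004, 0.406, 0, 0, 0, -1], [0, -0.004, 0.406, 0, 0, 0, -1]]]}}

```text
time_s: 22.55
ee_pos: [0.5231, 0.2368, 0.051]
eef_rot: [-3.141, -0.003, 0.089]
force: [0.5, -2.2, 6.9]
grip_width: 0.0396
grip_force: 39.8
```

Request:
{"name": "play_rows", "arguments": {"motion": [[[0, 0, -0.1, 0, 0, 0, -1], [0, 0, -0.2, 0, 0, 0, -1], [0, 0, -0.3, 0, 0, 0, -1], [0, 0, -0.406, 0, 0, 0, -1], [0, 0, -0.406, 0, 0, 0, -1], [0, 0, -0.406, 0, 0, 0, -1]]]}}

```text
time_s: 23.15
ee_pos: [0.5221, 0.2366, 0.1504]
eef_rot: [-3.141, -0.0, 0.089]
force: [-0.1, 0.6, -2.5]
grip_width: 0.0393
grip_force: 39.8
```

Request:
{"name": "play_rows", "arguments": {"motion": [[[-0.01, 0.13, 0, 0, 0, 0, -1], [-0.01, 0.27, 0, 0, 0, 0, -1], [-0.02, 0.42, 0, 0, 0, 0, -1], [-0.02, 0.58, 0, 0, 0, 0, -1], [-0.03, 0.74, 0, 0, 0, 0, -1], [-0.03, 0.9, 0, 0, 0, 0, -1], [-0.03, 0.974, 0, 0, 0, 0, -1], [-0.03, 0.974, 0, 0, 0, 0, -1]]]}}

```text
time_s: 23.95
ee_pos: [0.5358, -0.0086, 0.149]
eef_rot: [-3.141, 0.003, 0.086]
force: [-0.3, 0.7, -2.5]
grip_width: 0.0392
grip_force: 39.8
```

Request:
{"name": "play_rows", "arguments": {"motion": [[[0, 0.13, 0, 0, 0, -0.0078, -1], [0, 0.27, 0, 0, 0, -0.0078, -1], [0, 0.42, 0, 0, 0, -0.0078, -1], [0, 0.58, 0, 0, 0, -0.0078, -1], [0.01, 0.74, 0, 0, 0, -0.0078, -1], [0.01, 0.9, 0, 0, 0, -0.0078, -1], [0.01, 0.972, 0, 0, 0, -0.0078, -1], [0.01, 0.972, 0, 0, 0, -0.0078, -1], [0.01, 0.972, 0, 0, 0, -0.0078, -1], [0.01, 0.972, 0, 0, 0, -0.0078, -1]]]}}

```text
time_s: 24.95
ee_pos: [0.5605, -0.2466, 0.1504]
eef_rot: [-3.141, 0.001, 0.139]
force: [-0.3, 0.9, -3.1]
grip_width: 0.0398
grip_force: 39.8
```

```bash
python3 pl.py 2
```

```text
24.95 [ 0.5605062  -0.24664259  0.15035358] [-3.14093387e+00  5.33638496e-04  1.39318645e-01] 0.03978432051781906 [-0.29422479  0.9396434  -3.05048595]
[ 3.400e-03  1.070e-02  3.794e-01 -1.000e-04  1.000e-04  2.000e-04]
[ 0.     0.     0.006 -0.     0.    -0.   ]
```

Request:
{"name": "play_rows", "arguments": {"motion": [[[0.003, 0.01, 0.1, 0, 0, 0, -1], [0.003, 0.01, 0.2, 0, 0, 0, -1], [0.003, 0.01, 0.3, 0, 0, 0, -1], [0.003, 0.01, 0.345, 0, 0, 0, -1], [0.003, 0.01, 0.373, 0, 0, 0, -1], [0.003, 0.01, 0.377, 0, 0, 0, -1], [0.003, 0.01, 0.377, 0, 0, 0, -1]]]}}

```text
time_s: 25.65
ee_pos: [0.5619, -0.2506, 0.0573]
eef_rot: [3.141, -0.001, 0.138]
force: [-0.0, -0.1, -3.1]
grip_width: 0.0397
grip_force: 39.9
```

Request:
{"name": "play_rows", "arguments": {"motion": [[[0.008, 0, 0, 0, 0, 0, -1], [0.016, 0, 0, 0, 0, 0, -1], [0.022, 0, 0, 0, 0, 0, -1], [0.026, 0, 0, 0, 0, 0, -1], [0.026, 0, 0, 0, 0, 0, -1]]]}}

```text
time_s: 26.15
ee_pos: [0.5672, -0.2501, 0.0568]
eef_rot: [-3.141, 0.002, 0.138]
force: [-8.6, -0.8, 3.9]
grip_width: 0.0394
grip_force: 39.9
```

```bash
python3 pl.py 2; python3 -c "
from h import *;print(fr(PL,.035,-.0345))"
```

```text
26.15 [ 0.56722774 -0.25006241  0.05677804] [-3.14141207e+00  2.12175574e-03  1.37987079e-01] 0.03944795987680223 [-8.57502145 -0.8308828   3.88793544]
[-0.0216 -0.0068  0.0052 -0.      0.0003  0.    ]
[ 0.     0.     0.006 -0.     0.    -0.   ]
[ 0.56560967 -0.24856202]
```

Request:
{"name": "play_rows", "arguments": {"motion": [[[0, 0, 0, 0, 0, 0, 0.1], [0, 0, 0, 0, 0, 0, 0.1], [0, 0, 0, 0, 0, 0, 0.1], [0, 0, -0.2, 0, 0, 0, 0.1], [0, 0, -0.38, 0, 0, 0, 0.1], [-0.4, 0, -0.5, 0, 0, 0, 0.1], [-0.4, 0, -0.6, 0, 0, 0, 0.1], [-0.4, 0, -0.6, 0, 0, 0, 0.1], [-0.4, 0, -0.6, 0, 0, 0, 0.1]]]}}

```text
time_s: 27.05
ee_pos: [0.4684, -0.2642, 0.2087]
eef_rot: [3.139, -0.003, 0.136]
force: [-0.1, -0.2, -0.9]
grip_width: 0.0516
grip_force: 0.0
```

```bash
python3 chk.py|grep -v -e fence -e yel; python3 seq.py 3
```

```text
wrist
3575 [ 35.2 -37.   40.5  70.1  89.4] z 52.5
3525 [34.  36.1 40.7 70.4 86.6] z 52.5
3392 [ 34.7 104.   41.4  69.6  89.1] z 52.3
top
582 [ 35.9 -36.4  40.6  69.7  89.8] z 52.0
582 [35.  36.7 40.2 69.8 86.3] z 52.0
573 [ 35.9 104.8  40.2  69.8  89.1] z 51.8
side
335 [ 34.8 -34.6  45.3  70.1  88.7] z 52.1
391 [33.8 38.6 43.5 70.4 86.5] z 52.1
440 [ 34.7 106.1  45.9  70.4  89. ] z 51.8
27.2 [ 0.46939106 -0.26327079  0.20558649]
27.2 [ 0.46939106 -0.26327079  0.20558649] [0.51654628 0.30608384] [ 0.57133747 -0.31894271]
[ 5.0050e-01 -2.2296e+00  2.2360e-01 -1.0000e-04  1.0000e-04  7.8000e-03]
[-0.    -0.     0.412  0.     0.    -0.   ]
[-0.    -0.    -0.412  0.     0.    -0.   ]
[-0.002   1.2548  0.      0.      0.     -0.0078]
[-0.0633  1.2533  0.     -0.      0.     -0.    ]
[ 0.     0.     0.386 -0.     0.    -0.   ]
```

Block 2 has turned about 3.5° since the last look, probably from the announced knock. I'll fetch block 4 first and realign block 2 afterwards.

Request:
{"name": "play_rows", "arguments": {"motion": [[[0.05, -0.16, 0.05, 0, 0, 0, 0.1], [0.1, -0.32, 0.1, 0, 0, 0, 0.1], [0.167, -0.48, 0.1, 0, 0, 0, 0.1], [0.167, -0.64, 0.1, 0, 0, 0, 0.1], [0.167, -0.8, 0.1, 0, 0, 0, 0.1], [0.167, -0.96, 0.1, 0, 0, 0, 0.1], [0.167, -1, 0.1, 0, 0, 0, 0.1]]]}}

```text
time_s: 27.9
ee_pos: [0.4756, -0.0067, 0.1804]
eef_rot: [-3.141, 0.002, 0.141]
force: [0.3, -0.8, -0.5]
grip_width: 0.0513
grip_force: 0.0
```

Request:
{"name": "play_rows", "arguments": {"motion": [[[0.05, -0.16, 0.05, 0, 0, 0, 0.1], [0.1, -0.32, 0.1, 0, 0, 0, 0.1], [0.167, -0.48, 0.1, 0, 0, 0, 0.1], [0.167, -0.64, 0.1, 0, 0, 0, 0.1], [0.167, -0.75, 0.1, 0, 0, 0, 0.1], [0.167, -0.75, 0.1, 0, 0, 0, 0.1]]]}}

```text
time_s: 28.5
ee_pos: [0.4911, 0.1841, 0.1552]
eef_rot: [-3.142, 0.002, 0.142]
force: [-0.0, -1.0, 0.1]
grip_width: 0.0518
grip_force: 0.0
```

Request:
{"name": "play_rows", "arguments": {"motion": [[[0.06, -0.16, 0, 0, 0, 0.0078, 0.1], [0.12, -0.32, 0, 0, 0, 0.0078, 0.1], [0.167, -0.48, 0.024, 0, 0, 0.0078, 0.1], [0.167, -0.48, 0.024, 0, 0, 0.0078, 0.1], [0.167, -0.48, 0.024, 0, 0, 0.0078, 0.1], [0.167, -0.48, 0.024, 0, 0, 0.0078, 0.1]]]}}

```text
time_s: 29.1
ee_pos: [0.5166, 0.3046, 0.15]
eef_rot: [3.141, 0.001, 0.088]
force: [0.7, -0.6, 0.9]
grip_width: 0.0519
grip_force: 0.0
```

```bash
python3 - <<'E'
from blk import *
c=shot('wrist');tops(c,.038,.054,CASE,(-.06,.06),(-.15,.15))
c=shot('side');tops(c,.045,.06,PL,(-.12,.12),(-.17,.17))
E
python3 seq.py 3
```

```text
4217 [  2.5 104.1  40.1  69.2  89.2] z 46.6
178 [ 26.  112.   67.2  22.1  39.6] z 52.1
29.2 [0.51667655 0.30467071 0.15057362] [0.51654628 0.30608384] [ 0.57133747 -0.31894271]
[-0.     -0.0057  0.0023  0.     -0.     -0.0002]
[-0.    -0.     0.412  0.     0.    -0.   ]
[-0.    -0.    -0.412  0.     0.    -0.   ]
[-0.002   1.2548  0.      0.      0.     -0.0078]
[-0.0633  1.2533  0.     -0.      0.     -0.    ]
[ 0.     0.     0.386 -0.     0.    -0.   ]
```

Request:
{"name": "play_rows", "arguments": {"motion": [[[0, -0.004, 0.15, 0, 0, 0, 0.1], [0, -0.004, 0.3, 0, 0, 0, 0.1], [0, -0.004, 0.406, 0, 0, 0, 0.1], [0, -0.004, 0.406, 0, 0, 0, 0.1], [0, -0.004, 0.406, 0, 0, 0, 0.1], [0, -0.004, 0.406, 0, 0, 0, -1], [0, -0.004, 0.406, 0, 0, 0, -1], [0, -0.004, 0.406, 0, 0, 0, -1], [0, -0.004, 0.406, 0, 0, 0, -1]]]}}

```text
time_s: 30.1
ee_pos: [0.5171, 0.3071, 0.0508]
eef_rot: [-3.141, -0.003, 0.089]
force: [-0.9, -3.1, 7.3]
grip_width: 0.0396
grip_force: 40.0
```

Request:
{"name": "play_rows", "arguments": {"motion": [[[0, 0, -0.1, 0, 0, 0, -1], [0, 0, -0.2, 0, 0, 0, -1], [0, 0, -0.3, 0, 0, 0, -1], [0, 0, -0.406, 0, 0, 0, -1], [0, 0, -0.406, 0, 0, 0, -1], [0, 0, -0.406, 0, 0, 0, -1]]]}}

```text
time_s: 30.7
ee_pos: [0.5161, 0.3068, 0.1501]
eef_rot: [-3.142, -0.0, 0.089]
force: [-0.4, -0.1, -3.2]
grip_width: 0.0393
grip_force: 40.0
```

Request:
{"name": "play_rows", "arguments": {"motion": [[[0, 0.13, 0, 0, 0, 0, -1], [0, 0.27, 0, 0, 0, 0, -1], [0, 0.42, 0, 0, 0, 0, -1], [0, 0.58, 0, 0, 0, 0, -1], [0, 0.74, 0, 0, 0, 0, -1], [0, 0.836, 0, 0, 0, 0, -1], [0, 0.836, 0, 0, 0, 0, -1]]]}}

```text
time_s: 31.4
ee_pos: [0.5343, 0.096, 0.1488]
eef_rot: [3.141, 0.003, 0.086]
force: [0.0, 0.1, -3.1]
grip_width: 0.0395
grip_force: 40.0
```

Request:
{"name": "play_rows", "arguments": {"motion": [[[0, 0.13, 0, 0, 0, 0, -1], [0, 0.27, 0, 0, 0, 0, -1], [0, 0.42, 0, 0, 0, 0, -1], [0, 0.58, 0, 0, 0, 0, -1], [0, 0.74, 0, 0, 0, 0, -1], [0, 0.836, 0, 0, 0, 0, -1], [0, 0.836, 0, 0, 0, 0, -1]]]}}

```text
time_s: 32.1
ee_pos: [0.553, -0.1113, 0.1489]
eef_rot: [-3.141, 0.002, 0.086]
force: [0.5, 0.4, -3.5]
grip_width: 0.0399
grip_force: 40.0
```

```bash
python3 pl.py 3
python3 - <<'E'
from h import *
s=fr(PL,.031,-.1045); plan((*s,.15,PL[1]))
E
```

```text
32.1 [ 0.55300463 -0.11129908  0.14891405] [-3.14115825e+00  1.87394368e-03  8.62060353e-02] 0.039869831812477725 [ 0.4603992   0.38989007 -3.46562986]
[ 2.100e-03  8.320e-01  3.733e-01 -1.000e-04  3.000e-04 -8.200e-03]
[ 0.     0.     0.006 -0.     0.    -0.   ]
[ 1.400e-03  8.318e-01 -4.700e-03 -1.000e-04  3.000e-04 -8.200e-03]
```

Request:
{"name": "play_rows", "arguments": {"motion": [[[0.001, 0.13, 0, 0, 0, -0.008, -1], [0.001, 0.27, 0, 0, 0, -0.008, -1], [0.001, 0.42, 0, 0, 0, -0.008, -1], [0.001, 0.58, 0, 0, 0, -0.008, -1], [0.001, 0.74, 0, 0, 0, -0.008, -1], [0.001, 0.826, 0, 0, 0, -0.008, -1], [0.001, 0.826, 0, 0, 0, -0.008, -1], [0.001, 0.826, 0, 0, 0, -0.008, -1], [0.001, 0.826, 0, 0, 0, -0.008, -1]]]}}

```text
time_s: 33.0
ee_pos: [0.5722, -0.3134, 0.1499]
eef_rot: [-3.141, 0.001, 0.141]
force: [0.6, -0.6, -2.6]
grip_width: 0.0393
grip_force: 40.0
```

```bash
python3 pl.py 3
python3 - <<'E'
from blk import *
c=shot('top');tops(c,.045,.06,PL,(-.12,.12),(-.17,.17))
c=shot('side');tops(c,.045,.06,PL,(-.12,.12),(-.17,.17))
E
```

```text
33.0 [ 0.57220038 -0.31336171  0.14992048] [-3.14080050e+00  6.34740571e-04  1.40577047e-01] 0.039303596974172 [ 0.61842658 -0.57077864 -2.57752918]
[-6.300e-03  1.990e-02  3.777e-01 -1.000e-04  1.000e-04  4.000e-04]
[ 0.     0.     0.006 -0.     0.    -0.   ]
589 [ 36.3 -36.1  41.2  70.1  89.7] z 51.9
579 [35.  36.5 40.6 69.8 86.3] z 51.9
583 [ 36.1 104.6  40.4  70.   89. ] z 52.0
348 [ 34.6 -34.5  44.5  71.1  87.1] z 52.0
381 [33.8 38.7 43.1 70.7 87.3] z 51.9
446 [ 34.6 106.2  45.4  70.8  87.9] z 52.0
```

Request:
{"name": "play_rows", "arguments": {"motion": [[[-0.006, 0.014, 0.1, 0, 0, 0, -1], [-0.006, 0.014, 0.2, 0, 0, 0, -1], [-0.006, 0.014, 0.3, 0, 0, 0, -1], [-0.006, 0.014, 0.345, 0, 0, 0, -1], [-0.006, 0.014, 0.371, 0, 0, 0, -1], [-0.006, 0.014, 0.376, 0, 0, 0, -1], [-0.006, 0.014, 0.376, 0, 0, 0, -1]]]}}

```text
time_s: 33.8
ee_pos: [0.5713, -0.3189, 0.0574]
eef_rot: [3.141, -0.001, 0.139]
force: [0.4, 0.1, -2.8]
grip_width: 0.0393
grip_force: 40.0
```

Request:
{"name": "play_rows", "arguments": {"motion": [[[0.008, 0, 0, 0, 0, 0, -1], [0.016, 0, 0, 0, 0, 0, -1], [0.022, 0, 0, 0, 0, 0, -1], [0.026, 0, 0, 0, 0, 0, -1], [0.026, 0, 0, 0, 0, 0, -1]]]}}

```text
time_s: 34.3
ee_pos: [0.5766, -0.3182, 0.0568]
eef_rot: [-3.141, 0.002, 0.139]
force: [-7.9, -0.1, 3.2]
grip_width: 0.0396
grip_force: 40.0
```

```bash
python3 pl.py 3
```

```text
34.3 [ 0.57662255 -0.31816807  0.05680119] [-3.14135913e+00  2.01424753e-03  1.39173373e-01] 0.03959790735031386 [-7.92273684 -0.0741051   3.20759797]
[-0.0214 -0.0019  0.0052 -0.      0.0003  0.0002]
[ 0.     0.     0.006 -0.     0.    -0.   ]
```

Request:
{"name": "play_rows", "arguments": {"motion": [[[0, 0, 0, 0, 0, 0, 0.1], [0, 0, 0, 0, 0, 0, 0.1], [0, 0, 0, 0, 0, 0, 0.1], [0, 0, -0.2, 0, 0, 0, 0.1], [0, 0, -0.38, 0, 0, 0, 0.1], [-0.4, -0.2, -0.5, 0, 0, 0, 0.1], [-0.4, -0.4, -0.6, 0, 0, 0, 0.1], [-0.4, -0.5, -0.6, 0, 0, 0, 0.1], [-0.4, -0.5, -0.6, 0, 0, 0, 0.1]]]}}

```text
time_s: 35.2
ee_pos: [0.4596, -0.2061, 0.2081]
eef_rot: [3.141, -0.002, 0.139]
force: [1.0, 0.4, 0.2]
grip_width: 0.0517
grip_force: 0.0
```

```bash
python3 chk.py
python3 - <<'E'
from h import *
s=fr(PL,.0345,.036); plan((*s,.15,PL[1]))
E
```

```text
wrist
3592 [34.2 36.4 40.5 70.1 86.1] z 52.5
3529 [ 34.7 104.3  40.9  70.4  89.3] z 52.5
3575 [ 35.4 -36.7  40.8  70.   89.5] z 52.6
3473 [  35.4 -105.2   41.4   70.2   89.3] z 52.7
fence face [76.3 70.9 70.7 73.6 70.3 74.2 70.5 70.9 74.8]
top
424 [  41.3 -105.2   60.5   41.1    1.1] z 51.9
584 [ 36.2 -36.7  41.1  69.9  89.6] z 52.1
579 [34.9 36.5 40.8 69.5 86.5] z 52.0
576 [ 36.  104.8  40.1  69.9  88.7] z 52.0
fence face [77.7 72.2 74.7 74.5 72.  76.4 72.6 76.3 72.6]
side
305 [  34.6 -103.6   44.4   70.2   89.2] z 52.4
340 [ 34.6 -34.5  70.7  45.    0.6] z 52.0
390 [33.7 38.5 44.2 70.5 87. ] z 51.9
436 [ 34.4 106.4  44.2  69.9  89.5] z 52.0
fence face [74.8 73.3 74.3 73.6 72.7 72.9 73.6 73.5 71.5]
35.35 [ 0.46109364 -0.20738861  0.2076793 ]
[ 3.891e-01 -6.080e-02  2.314e-01  2.000e-04 -3.000e-04  4.000e-04]
```

View pics/chk.png

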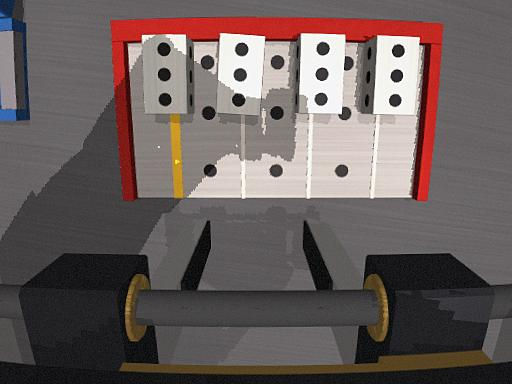

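The wrist picture shows all four blocks in a row, with block 2 (px 240,73) turned slightly. I'll square it up with a regrasp.

Request:
{"name": "play_rows", "arguments": {"motion": [[[0.13, -0.02, 0.08, 0, 0, 0, 0.1], [0.26, -0.04, 0.16, 0, 0, 0, 0.1], [0.389, -0.061, 0.231, 0, 0, 0, 0.1], [0.389, -0.061, 0.231, 0, 0, 0, 0.1], [0.389, -0.061, 0.231, 0, 0, 0, 0.1], [0.389, -0.061, 0.231, 0, 0, 0, 0.1]]]}}

```text
time_s: 35.95
ee_pos: [0.555, -0.1801, 0.149]
eef_rot: [3.141, -0.0, 0.138]
force: [-0.5, -0.6, 0.2]
grip_width: 0.0517
grip_force: 0.0
```

Run:
```python
from h import *
s=fr(PL,.0345,.0358); plan((*s,.057,PL[1])); print(get_obs()['ee_pos'],s)
```

```text
[ 2.300e-03 -4.300e-03  3.682e-01  1.000e-04 -1.000e-04  1.000e-04]
[ 0.55498189 -0.18012599  0.14904433] [ 0.55545206 -0.17899792]
```

Request:
{"name": "play_rows", "arguments": {"motion": [[[0.002, -0.004, 0.12, 0, 0, 0, 0.1], [0.002, -0.004, 0.25, 0, 0, 0, 0.1], [0.002, -0.004, 0.365, 0, 0, 0, 0.1], [0.002, -0.004, 0.365, 0, 0, 0, 0.1], [0.002, -0.004, 0.365, 0, 0, 0, 0.1], [0.002, -0.004, 0.365, 0, 0, 0, -1], [0.002, -0.004, 0.365, 0, 0, 0, -1], [0.002, -0.004, 0.365, 0, 0, 0, -1], [0.002, -0.004, 0.365, 0, 0, 0, -1]]]}}

```text
time_s: 36.85
ee_pos: [0.5563, -0.1787, 0.0594]
eef_rot: [3.14, -0.002, 0.139]
force: [-1.8, 0.6, 8.8]
grip_width: 0.0395
grip_force: 39.5
```

Request:
{"name": "play_rows", "arguments": {"motion": [[[0.004, 0, 0, 0, 0, 0, -1], [0.008, 0, 0, 0, 0, 0, -1], [0.008, 0, 0, 0, 0, 0, -1]]]}}

```text
time_s: 37.15
ee_pos: [0.5568, -0.1786, 0.0594]
eef_rot: [3.141, 0.001, 0.139]
force: [-14.7, -0.9, 16.1]
grip_width: 0.0398
grip_force: 39.4
```

Request:
{"name": "play_rows", "arguments": {"motion": [[[0, 0, 0, 0, 0, 0, 0.1], [0, 0, 0, 0, 0, 0, 0.1], [0, 0, 0, 0, 0, 0, 0.1], [0, 0, -0.2, 0, 0, 0, 0.1], [0, 0, -0.38, 0, 0, 0, 0.1], [-0.4, 0, -0.5, 0, 0, 0, 0.1], [-0.4, 0, -0.6, 0, 0, 0, 0.1], [-0.4, 0, -0.6, 0, 0, 0, 0.1], [-0.4, 0, -0.6, 0, 0, 0, 0.1]]]}}

```text
time_s: 38.05
ee_pos: [0.4581, -0.1924, 0.2095]
eef_rot: [3.139, -0.003, 0.138]
force: [0.9, 0.6, -0.2]
grip_width: 0.0517
grip_force: 0.0
```

```bash
python3 chk.py
```

```text
wrist
3489 [ 34.9 104.4  41.1  69.9  89. ] z 52.5
3547 [34.5 35.3 40.5 70.1 87.6] z 52.6
3518 [ 35.4 -36.7  40.8  69.8  89.8] z 52.7
3407 [  35.5 -105.2   41.1   70.    89.7] z 52.7
fence face [76.6 70.5 71.2 73.8 70.4 75.  70.4 70.8 73.6]
yel [-420.5   67.1]
top
288 [  51.5 -104.8   39.8   40.2    0.3] z 51.8
580 [ 36.2 -36.4  40.4  69.9  89.6] z 52.0
585 [35.4 35.6 40.5 69.9 87.4] z 52.0
582 [ 36.  104.6  40.7  69.8  89.1] z 52.0
fence face [77.6 72.4 74.7 74.5 72.4 76.6 72.3 76.2 72.8]
side
311 [  34.4 -102.9   69.9   49.3    1.4] z 52.5
344 [ 34.9 -34.8  44.6  70.2  88.6] z 52.1
390 [33.9 37.2 43.6 70.4 86.3] z 51.8
434 [ 34.6 106.4  43.5  70.2  89.3] z 51.8
fence face [74.2 73.1 74.8 73.8 73.7 72.9 74.2 73.6 72.6]
38.2 [ 0.45895114 -0.19170415  0.20663964]
```

The row is fine. Next I'll measure the open handle.

Run:
```python
from h import *
a=CASE[1]; M=np.array([[np.cos(a),-np.sin(a)],[np.sin(a),np.cos(a)]])
for n in('top','side'):
    c=shot(n); P=cloud(c); hsv=cv2.cvtColor(c['frame'],cv2.COLOR_RGB2HSV).astype(int)
    m=((hsv[...,0]<8)|(hsv[...,0]>172))&(hsv[...,1]>130)&(P[...,2]>.155)&(P[...,2]<.2)&(P[...,1]>.1)&(P[...,1]<.32)
    q=(P[m][:,:2]-CASE[0])@M; print(n,m.sum(),np.round(np.percentile(q,[3,50,97],axis=0),4),np.percentile(P[m][:,2],[50,95]))
h=hand(1.85); y=np.pi/2+CASE[1]; print(h); plan((.55,0.0,.25,y),(h[0],h[1],.25,y),(*h,y))
```

```text
top 414 [[ 0.1097 -0.0587]
 [ 0.1148 -0.0021]
 [ 0.1214  0.0543]] [0.17031601 0.17312997]
side 455 [[ 0.1078 -0.0527]
 [ 0.1131  0.0093]
 [ 0.1193  0.0608]] [0.17090163 0.17350151]
[0.63874621 0.21257653 0.16600671]
[ 4.672e-01 -7.084e-01 -1.746e-01 -3.000e-04  1.000e-04 -2.419e-01]
[ 0.8154  0.4292  0.      0.     -0.      0.    ]
[ 0.     0.     0.336  0.    -0.     0.   ]
```

Request:
{"name": "play_rows", "arguments": {"motion": [[[0.05, -0.08, -0.174, 0, 0, -0.2419, -0.15], [0.1, -0.16, -0.174, 0, 0, -0.2419, -0.15], [0.15, -0.24, -0.174, 0, 0, -0.2419, -0.15], [0.2, -0.32, -0.174, 0, 0, -0.2419, -0.15], [0.25, -0.4, -0.174, 0, 0, -0.2419, -0.15], [0.3, -0.48, -0.174, 0, 0, -0.2419, -0.15], [0.36, -0.56, -0.174, 0, 0, -0.2419, -0.15], [0.41, -0.64, -0.174, 0, 0, -0.2419, -0.15], [0.467, -0.708, -0.174, 0, 0, -0.2419, -0.15], [0.467, -0.708, -0.174, 0, 0, -0.2419, -0.15]]], "grip_force": 25}}

```text
time_s: 39.3
ee_pos: [0.5506, 0.0019, 0.2495]
eef_rot: [-3.14, -0.001, 1.648]
force: [-0.2, -0.1, -0.5]
grip_width: 0.04
grip_force: 0.0
```

Run:
```python
from h import *
h=hand(1.85); y=np.pi/2+CASE[1]; plan((h[0]-.0005,h[1],.25,y))
```

```text
[ 8.130e-01  4.144e-01 -2.200e-03 -3.000e-04 -1.000e-04 -1.900e-03]
```

Request:
{"name": "play_rows", "arguments": {"motion": [[[0.15, 0.08, 0, 0, 0, -0.002, -0.15], [0.3, 0.16, 0, 0, 0, -0.002, -0.15], [0.45, 0.24, 0, 0, 0, -0.002, -0.15], [0.6, 0.32, 0, 0, 0, -0.002, -0.15], [0.75, 0.39, 0, 0, 0, -0.002, -0.15], [0.811, 0.414, 0, 0, 0, -0.002, -0.15], [0.811, 0.414, 0, 0, 0, -0.002, -0.15], [0.811, 0.414, 0, 0, 0, -0.002, -0.15], [0.811, 0.414, 0, 0, 0, -0.002, -0.15]]]}}

```text
time_s: 40.2
ee_pos: [0.6389, 0.2079, 0.2507]
eef_rot: [-3.141, 0.0, 1.651]
force: [0.6, -0.1, -0.0]
grip_width: 0.0405
grip_force: 0.0
```

Run:
```python
from h import *
print(get_obs()['ee_pos'])
h=hand(1.85); y=np.pi/2+CASE[1]; plan((h[0]-.0005,h[1],.166,y))
r=156/250;b=np.arctan2(22,154);a=np.linspace(1.85,0.0,31)
for s in (0,10,20):
  o=a[s]+b
  print([[0,round(float(r*(np.cos(o)-np.cos(t+b))),3),round(float(-r*(np.sin(t+b)-np.sin(o))),3),0,0,0,-1] for t in a[s+1:s+11]])
```

```text
[0.63893905 0.207949   0.25067222]
[ 1.870e-02 -1.100e-03  3.387e-01 -1.000e-04  0.000e+00 -1.400e-03]
[[0, -0.036, -0.015, 0, 0, 0, -1], [0, -0.072, -0.027, 0, 0, 0, -1], [0, -0.109, -0.037, 0, 0, 0, -1], [0, -0.147, -0.045, 0, 0, 0, -1], [0, -0.185, -0.051, 0, 0, 0, -1], [0, -0.223, -0.054, 0, 0, 0, -1], [0, -0.262, -0.054, 0, 0, 0, -1], [0, -0.3, -0.053, 0, 0, 0, -1], [0, -0.338, -0.049, 0, 0, 0, -1], [0, -0.376, -0.043, 0, 0, 0, -1]]
[[0, -0.037, 0.009, 0, 0, 0, -1], [0, -0.074, 0.02, 0, 0, 0, -1], [0, -0.111, 0.033, 0, 0, 0, -1], [0, -0.146, 0.048, 0, 0, 0, -1], [0, -0.18, 0.066, 0, 0, 0, -1], [0, -0.213, 0.085, 0, 0, 0, -1], [0, -0.245, 0.107, 0, 0, 0, -1], [0, -0.275, 0.13, 0, 0, 0, -1], [0, -0.304, 0.156, 0, 0, 0, -1], [0, -0.332, 0.183, 0, 0, 0, -1]]
[[0, -0.026, 0.029, 0, 0, 0, -1], [0, -0.049, 0.059, 0, 0, 0, -1], [0, -0.071, 0.091, 0, 0, 0, -1], [0, -0.091, 0.124, 0, 0, 0, -1], [0, -0.109, 0.158, 0, 0, 0, -1], [0, -0.125, 0.193, 0, 0, 0, -1], [0, -0.138, 0.229, 0, 0, 0, -1], [0, -0.149, 0.266, 0, 0, 0, -1], [0, -0.158, 0.303, 0, 0, 0, -1], [0, -0.165, 0.341, 0, 0, 0, -1]]
```

Request:
{"name": "play_rows", "arguments": {"motion": [[[0.01, 0, 0.12, 0, 0, -0.001, -0.15], [0.01, 0, 0.24, 0, 0, -0.001, -0.15], [0.01, 0, 0.337, 0, 0, -0.001, -0.15], [0.01, 0, 0.337, 0, 0, -0.001, -0.15], [0.01, 0, 0.337, 0, 0, -0.001, -0.15], [0.01, 0, 0.337, 0, 0, -0.001, -1], [0.01, 0, 0.337, 0, 0, -0.001, -1], [0.01, 0, 0.337, 0, 0, -0.001, -1], [0.01, 0, 0.337, 0, 0, -0.001, -1]]]}}

```text
time_s: 41.1
ee_pos: [0.6389, 0.2115, 0.1673]
eef_rot: [3.141, -0.0, 1.658]
force: [2.5, -0.1, 2.1]
grip_width: 0.0116
grip_force: 19.2
```

Request:
{"name": "play_rows", "arguments": {"motion": [[[0, -0.036, -0.015, 0, 0, 0, -1], [0, -0.072, -0.027, 0, 0, 0, -1], [0, -0.109, -0.037, 0, 0, 0, -1], [0, -0.147, -0.045, 0, 0, 0, -1], [0, -0.185, -0.051, 0, 0, 0, -1], [0, -0.223, -0.054, 0, 0, 0, -1], [0, -0.262, -0.054, 0, 0, 0, -1], [0, -0.3, -0.053, 0, 0, 0, -1], [0, -0.338, -0.049, 0, 0, 0, -1], [0, -0.376, -0.043, 0, 0, 0, -1]]]}}

```text
time_s: 42.1
ee_pos: [0.5442, 0.2032, 0.1773]
eef_rot: [-3.141, -0.0, 1.658]
force: [1.5, 2.1, 1.5]
grip_width: 0.0112
grip_force: 25.0
```

Request:
{"name": "play_rows", "arguments": {"motion": [[[0, -0.037, 0.009, 0, 0, 0, -1], [0, -0.074, 0.02, 0, 0, 0, -1], [0, -0.111, 0.033, 0, 0, 0, -1], [0, -0.146, 0.048, 0, 0, 0, -1], [0, -0.18, 0.066, 0, 0, 0, -1], [0, -0.213, 0.085, 0, 0, 0, -1], [0, -0.245, 0.107, 0, 0, 0, -1], [0, -0.275, 0.13, 0, 0, 0, -1], [0, -0.304, 0.156, 0, 0, 0, -1], [0, -0.332, 0.183, 0, 0, 0, -1]]]}}

```text
time_s: 43.1
ee_pos: [0.4619, 0.1959, 0.1311]
eef_rot: [3.142, 0.0, 1.658]
force: [3.3, 2.4, -2.2]
grip_width: 0.0112
grip_force: 25.0
```

Run:
```python
from h import *
o=get_obs(); print(o['ee_pos'],o['force'],hand(1.85/3)); h=hand(0); plan((*h,np.pi/2+CASE[1]))
```

```text
[0.46188327 0.19591143 0.13106983] [ 3.34105959  2.41740946 -2.24968634] [0.46290292 0.19688293 0.13103408]
[ 3.200e-03 -1.600e-01  3.402e-01  0.000e+00  0.000e+00 -3.000e-04]
```

Request:
{"name": "play_rows", "arguments": {"motion": [[[0, -0.026, 0.029, 0, 0, 0, -1], [0, -0.049, 0.059, 0, 0, 0, -1], [0, -0.071, 0.091, 0, 0, 0, -1], [0, -0.091, 0.124, 0, 0, 0, -1], [0, -0.108, 0.158, 0, 0, 0, -1], [0, -0.123, 0.193, 0, 0, 0, -1], [0, -0.136, 0.229, 0, 0, 0, -1], [0, -0.147, 0.266, 0, 0, 0, -1], [0, -0.156, 0.303, 0, 0, 0, -1], [0, -0.162, 0.337, 0, 0, 0, -1]]]}}

```text
time_s: 44.1
ee_pos: [0.4223, 0.1926, 0.0471]
eef_rot: [3.141, -0.0, 1.658]
force: [-3.6, -1.8, 40.8]
grip_width: 0.0112
grip_force: 25.0
```

Request:
{"name": "play_rows", "arguments": {"motion": [[[0, 0, 0, 0, 0, 0, -0.15], [0, 0, 0, 0, 0, 0, -0.15], [0, 0, 0, 0, 0, 0, -0.15], [0, 0, -0.15, 0, 0, 0, -0.15], [0, 0, -0.3, 0, 0, 0, -0.15], [0, 0, -0.5, 0, 0, 0, -0.15], [0, -0.3, -0.7, 0, 0, 0, -0.15], [0, -0.4, -0.7, 0, 0, 0, -0.15], [0, -0.4, -0.7, 0, 0, 0, -0.15], [0, -0.4, -0.7, 0, 0, 0, -0.15]]]}}

```text
time_s: 45.1
ee_pos: [0.3217, 0.1838, 0.2236]
eef_rot: [3.139, -0.001, 1.659]
force: [0.3, 0.6, 0.5]
grip_width: 0.0392
grip_force: 0.0
```

```bash
python3 chk.py | grep -v -e fence -e yel
python3 - <<'E'
from h import *
cs=[shot(n) for n in('top','side')]
for c in cs:
    P=cloud(c); hsv=cv2.cvtColor(c['frame'],cv2.COLOR_RGB2HSV).astype(int)
    m=(hsv[...,0]>100)&(hsv[...,0]<125)&(hsv[...,1]>130)&(P[...,2]>.055)&(P[...,1]>0.03)&(P[...,1]<.4)
    r=cv2.minAreaRect((P[m][:,:2]*1000).astype(np.float32)); print(np.round(np.r_[r[0],r[1],r[2]],1),np.percentile(P[m][:,2],[2,50,98]))
cv2.imwrite('pics/end.png',np.hstack([cv2.resize(c['frame'],(400,300)) for c in cs])[:,:,::-1])
E
```

```text
wrist
top
588 [  36.6 -105.    70.3   41.1    0.4] z 52.0
567 [ 36.2 -36.3  40.5  69.8  89.6] z 52.0
579 [35.4 35.7 40.5 70.  87.7] z 51.9
580 [ 35.8 104.6  40.5  69.9  89.1] z 52.0
side
312 [  34.4 -103.2   70.    45.2    1. ] z 52.2
346 [ 34.7 -36.1  45.6  70.1  89. ] z 52.0
383 [33.8 37.1 44.5 70.6 88.8] z 51.8
441 [ 34.7 106.1  70.7  44.4   0.2] z 51.9
45.25 [0.3230356  0.18376603 0.22204087]
[524.6 201.7 104.  291.6   5.2] [0.06494904 0.06781456 0.07060996]
[411.6 193.2 327.4 294.    5.1] [0.06400157 0.06830619 0.07092598]
```

View pics/end.png

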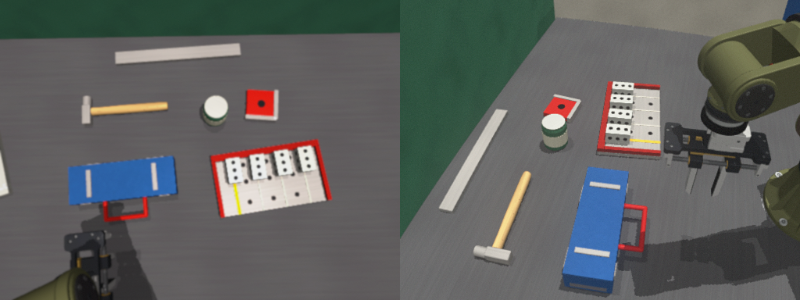

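The lid is shut (hood top at 68 mm, as at the start). All four blocks are flush in the row, the bystanders haven't moved, and the arm is clear of everything.

```bash
python3 -c "
from h import *
print(workorder.hand_in())"
```

```text
the job is handed in; nothing more can be done
None
```

The job is handed in; no verdict came back, but my last camera check showed the lid shut, all four blocks flush against the fence on their lines from the yellow one, the tin, hammer and magnet in place, and the arm touching nothing.

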